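# Spin the castors of a dolly and scrap the one whose bearing drags

### The job

Four castors, already unbolted, stand wheel-up on the upturned deck of a dolly, and one has a bad bearing. First give each wheel a spin by hand, leaving its chalk mark well away from the top, and feel which bearing drags; then carry that castor to the red scrap crate and set it down, wheel up and flat on the crate's floor, before you let go. Leave the three sound castors standing in their places and do not disturb anything else on the bench.

Things in the scene. Friction and masses are not known exactly. Their poses are not given: they have to be found in the camera images.
- deck: plywood deck of a small dolly lying upside down on the bench, fixed, 280 (x) x 400 (y) x 18 mm; origin at the centre of its underside. Four rigid castors, unbolted, stand wheel-up on it at place1 to place4. They look alike; three are sound (castor_ok1, _ok2, _ok3), one drags (castor_drag). Which stands where is not told and changes each time: it has to be felt.
- place1 (a point): start point of the centre of the castor standing here, 54 mm above the deck and 14 mm below its axle. Deck axes: the wheel rolls along y, its axle lies along x (yaw true within 0.06 rad). Castor 0.78 kg, plate 85 (x) x 105 (y) x 4 mm, loose on the deck: it slides at some 4 N of side push. Two fork legs, 42 mm over their outsides along x, ears up to 79 mm above the deck, axle bolt ends 54 mm apart.
- place2 (a point): the same for the second castor. Wheel of every castor: grey, 80 mm diameter, 30 mm wide, flat sides, axle 68 mm and top 108 mm above the deck (the plate's underside). The upper 28 mm of the wheel stand free above the fork and can be pinched on both sides (across the axle's length, along x) or the tread brushed along y by fingertips pressed on its top with 6 to 10 N (rubber, friction 1).
- place3 (a point): the same for the third castor. A white chalk stroke across each tread points straight up at the start (within 0.1 rad). The wheel turns without end. It counts as spun when left more than 0.5 rad (20 mm of tread) from there; all four must be so at one time before a castor is moved away. The point does not follow the castor if it is moved.
- place4 (a point): the same for the fourth castor. How the bearings feel: a sound one turns with under 0.2 N at the tread and coasts on; the dragging one needs 3 N at the tread, steady either way, and stops as soon as it is let go: it may want several strokes. The force is there only while the wheel moves. Flat pads that pinch a wheel do not let it turn between them: the hand must swing about the axle with it.
- scrap_crate_floor (a point): red open plastic crate, fixed to the bench, left or right of the deck, empty; outside 220 (x) x 170 (y) x 70 mm, walls and floor 5 mm. This point is the centre of its inner floor, 5 mm above the bench; its rim is 65 mm above this point.
- spares_crate: blue open plastic crate on the other side, same size, fixed; origin at the centre of its underside. It holds two spare wheels; not to be used.
- old_wheel: loose 80 mm wheel lying flat on the bench, 30 mm high; bystander, leave it alone. Origin at the centre of its underside.
- spare_wheel0: 80 mm wheel lying flat in the blue crate; bystander, leave it alone. Origin at the centre of its underside.
- spare_wheel1: 80 mm wheel lying flat in the blue crate; bystander, leave it alone. Origin at the centre of its underside.
- grease_tin: yellow grease tin, 68 mm diameter, 65 mm high; bystander, leave it alone. Origin at the centre of its underside.
- wrench: steel wrench lying flat, 180 mm long; bystander, leave it alone. Origin at the centre of its underside.
- tape_roll: roll of brown tape lying flat, 100 mm diameter, 48 mm high; bystander, leave it alone. Origin at the centre of its underside.

How it is judged:
On the way, in this order (a step that is already met when the one before it is completed fails the run):
1. all four wheels have been spun, their castors still standing on the deck ((value of joint wheel_drag above 0.5 rad or value of joint wheel_drag below -0.5 rad) and (value of joint wheel_ok1 above 0.5 rad or value of joint wheel_ok1 below -0.5 rad) and (value of joint wheel_ok2 above 0.5 rad or value of joint wheel_ok2 below -0.5 rad) and (value of joint wheel_ok3 above 0.5 rad or value of joint wheel_ok3 below -0.5 rad) and height (world z) of each of castor_drag_centre, castor_ok1_centre, castor_ok2_centre, castor_ok3_centre below 0.076 m), for 0.1 s.
2. the dragging castor stands on the floor of the red crate, upright, while the fingers still hold it (x of castor_drag_centre in the frame of scrap_crate_floor between -0.09 and 0.09 m and y of castor_drag_centre in the frame of scrap_crate_floor between -0.07 and 0.07 m and z of castor_drag_centre in the frame of scrap_crate_floor between 0.048 and 0.06 m and angle between castor_drag_centre's own z axis and vertical below 0.12 rad and contact force between the fingers and castor_drag above 0.5 N), for 0.1 s.
At the end, for the whole second after the job is handed in: The dragging castor stands wheel-up on the floor of the red crate (plate within 6 mm of the floor, within 7 degrees of upright), let go and at rest; the three sound castors stand upright on the deck within 60 mm of where they started (x of castor_drag_centre in the frame of scrap_crate_floor between -0.09 and 0.09 m and y of castor_drag_centre in the frame of scrap_crate_floor between -0.07 and 0.07 m and z of castor_drag_centre in the frame of scrap_crate_floor between 0.048 and 0.06 m and angle between each of castor_drag_centre, castor_ok1_centre, castor_ok2_centre, castor_ok3_centre's own z axis and vertical below 0.12 rad and linear speed of castor_drag below 0.02 m/s and distance of each of castor_ok1_centre, castor_ok2_centre, castor_ok3_centre from where it was at the start of the episode below 0.06 m); the robot touches nothing.
It fails at once if a castor is tipped over (more than 35 degrees) (angle between any of castor_drag_centre, castor_ok1_centre, castor_ok2_centre, castor_ok3_centre's own z axis and vertical above 0.6 rad).
It fails at once if a sound castor is lifted more than 25 mm off the deck (height (world z) of any of castor_ok1_centre, castor_ok2_centre, castor_ok3_centre above 0.097 m).
It fails at once if a bystander is moved more than 30 mm (distance of any of old_wheel, spare_wheel0, spare_wheel1, grease_tin, wrench, tape_roll from where it was at the start of the episode above 0.03 m).
It also fails if it takes over 72 s, if anything falls off the work surface, if the arm or the gripper's body presses on something with over 40 N, if the wrist force passes 120 N, or if a joint passes its speed limit or range.

### The arm

A 6-joint arm with a two-finger parallel gripper is mounted at the origin on the work surface. World frame = base frame: x ahead of the robot, y to its left, z up, the work surface at z = 0. Lengths are in m, angles in rad, forces in N, time in s.
With the tool pointing down it reaches from about 0.3 to 0.775 m from the base axis. Payload 14.6 kg.
Tool frame: the origin (TCP) lies at the very end of the fingers, on their centre line; the grasp point (between the pads) lies 19 mm behind it; x points along the fingers, y is the direction in which the jaws open and shut, and the axes are right-handed (so a half turn about x gives the same grasp; the last joint's range is limited). The gripper opens to 94 mm and grips with 3 to 60 N. Pads are 16 mm wide; open, the fingers measure 119 mm over their backs; the gripper's body (75 mm by 177 mm) begins 78 mm behind the grasp point.
Start: joints at [-1.326, 0.3, 1.521, -0, 1.321, -0.067], TCP at [0.169, -0.523, 0.178] pointing down, gripper open.
Joint ranges: [-3.03, 3.03], [-0.79, 2.21], [0.23, 2.52], [-1.04, 4.18], [0, 3.07], [-2.55, 2.55]. Speed limits (rad/s): [2.22, 2.22, 2.57, 3.14, 3.14, 3.14].

### API

Orientations are given as [roll, pitch, yaw] about the fixed x, y, z axes, in that order (R = Rz(yaw) Ry(pitch) Rx(roll)).
In Python, from station import ctrl, viewer, hand_in gives the robot as it stands. The module is installed in compiled form; this text tells all that it offers.
- The arm moves only by the tool play_rows, never from a script. Its argument "deltas" is a list that holds one entry, the list of rows, each a list of 7 numbers: the shift along the tool's x, y, z in mm, then the turn, a rotation vector about the tool's x, y, z in rad, then the finger opening in mm, from 0 to 94. In form: [[[dx, dy, dz, ax, ay, az, gripper], ...]]. A call has 1 to 10 rows; each row shifts and turns the commanded pose from where the row before left it, along the tool's axes as they then stand; what a row does not reach is not made up. A row lasts 1/10 s, in which the tool goes at most 50 mm and 8.59 degrees, less where a joint would pass 70% of its speed; a pose out of reach is approached as far as the arm can. A call with a gripper value outside its range is refused whole. The fingers move at their own pace and stop on an object; "grip_force" is the grip in N (left out, the last holds). Time passes only in rows, so rows that do not move let the fingers close. It gives the time, the measured TCP pose, the force and the opening at its end, in the units of the state.
- ctrl.get_obs(): the state, without advancing time (a new reading comes with each control period).
- viewer.camera(name): name is "side" or "top" or "wrist"; returns a dict with "img" (384x512x3 uint8, red, green, blue), "fx", "fy", "cx", "cy" (pixels), "distortion" ([k1, k2, p1, p2, k3] as OpenCV has them; the pictures are not rectified), "rvec" (rotation vector, rad) and "tvec" (3), from world to camera coordinates, as OpenCV has them. Camera axes: x right, y down, z forward; pixel columns grow to the right and rows downward; lengths in m; the calibration is good to about 2 mm. A picture is of the moment at which its call begins. There is no depth.
- hand_in(): hands the job in, once; it reports no verdict.
The state is a dict: "time_s": time; "qpos": joint angles; "joint_vel": joint speeds; "tau": joint torques, N m; "ee_pos": TCP position; "eef_rot": TCP orientation; "force": force on the tool from outside, world axes, zero at the start; "moment": the same for the moment, N m; "grip_width": finger opening in m.
Only numpy, scipy, OpenCV 4.12 (cv2) and the standard library are available. Lean on these libraries where they do the work, as an engineer would, in place of code of your own. Each camera call takes 0.05 s, during which the arm holds its last target.

## Working session

There is one attempt and no reset: what is moved stays moved. The work goes in short steps, Python scripts to look and compute and a tool call to move; the robot and the scene stay as the last step left them, time stands still between calls to the robot, and variables do not carry over. Pictures are saved under pics/ and viewed, and the job is handed in when it is done.

Besides the shell and the picture viewer there is one more tool, called as name(argument=value, ...) on one line, values as JSON. play_rows: Moves the arm, as the interface text tells. Its arguments: {"type":"object","properties":{"deltas":{"type":"array","items":{"type":"array","items":{"type":"array","items":{"type":"number"}}}},"grip_force":{"type":"number"}},"required":["deltas"]}

```bash
mkdir -p pics; cat > h.py <<'E'
import numpy as np, cv2
from station import ctrl, viewer, hand_in
from scipy.spatial.transform import Rotation as R
def cam(n,f=None):
    c=viewer.camera(n)
    if f: cv2.imwrite('pics/'+f,cv2.cvtColor(c['img'],cv2.COLOR_RGB2BGR))
    return c
def K(c): return np.array([[c['fx'],0,c['cx']],[0,c['fy'],c['cy']],[0,0,1.]])
def ray(c,uv,z):
    p=cv2.undistortPoints(np.array([[uv]],float),K(c),np.array(c['distortion']))[0,0]
    Rm=cv2.Rodrigues(np.array(c['rvec'],float))[0]; t=np.array(c['tvec'],float).ravel()
    o=-Rm.T@t; d=Rm.T@np.array([p[0],p[1],1]); s=(z-o[2])/d[2]; return o+s*d
def proj(c,P):
    return cv2.projectPoints(np.array(P,float).reshape(-1,3),np.array(c['rvec'],float),np.array(c['tvec'],float),K(c),np.array(c['distortion']))[0].reshape(-1,2)
def st():
    o=ctrl.get_obs()
    for k in o: print(k,np.round(o[k],3))
E
python3 - <<'E'
from h import *
st()
for n in ['top','side','wrist']:
    c=cam(n,n+'0.png'); 
    Rm=cv2.Rodrigues(np.array(c['rvec'],float))[0]; print(n,-Rm.T@np.array(c['tvec']).ravel())
E
```

```text
time_s 0.0
qpos [-1.326  0.3    1.522 -0.     1.321 -0.067]
joint_vel [-0.001 -0.001  0.001 -0.    -0.001 -0.   ]
tau [ 2.0000e-03 -5.3180e+01 -3.5274e+01  7.1000e-02  2.4000e-02 -0.0000e+00]
ee_pos [ 0.169 -0.523  0.178]
eef_rot [-1.629  1.57   1.825]
force [-0.107  0.451 -0.26 ]
moment [0.014 0.023 0.001]
grip_width 0.094
top [ 0.35774296 -0.01220107  1.04810609]
side [0.05231638 0.73396908 0.84422545]
wrist [ 0.23486992 -0.50242737  0.38378215]
```

View pics/top0.png

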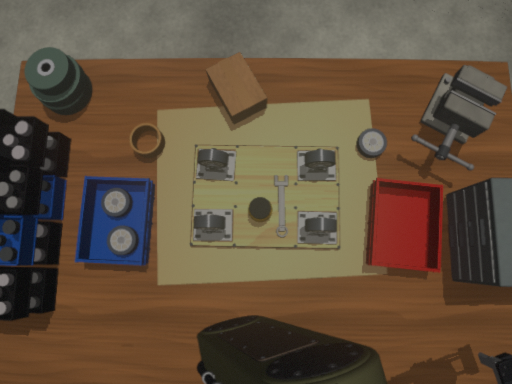

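View pics/side0.png

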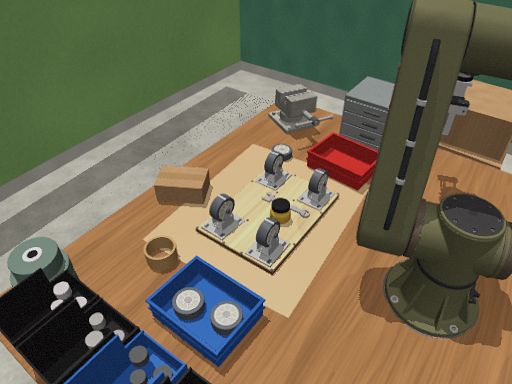

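View pics/wrist0.png

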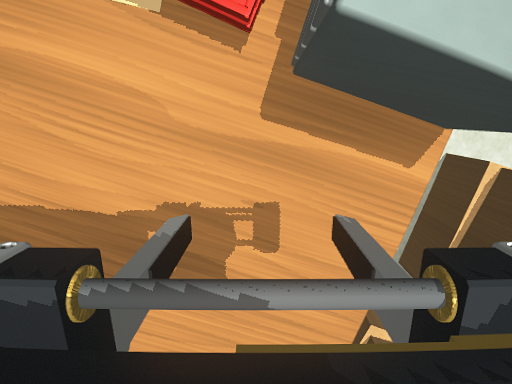

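```bash
python3 - <<'E'
from h import *
c=cam('top'); im=cv2.cvtColor(c['img'],cv2.COLOR_RGB2BGR)
cv2.imwrite('pics/topz.png',cv2.resize(im[130:260,170:360],None,fx=4,fy=4,interpolation=cv2.INTER_CUBIC))
cv2.imwrite('pics/topr.png',cv2.resize(im[120:290,340:460],None,fx=3.5,fy=3.5,interpolation=cv2.INTER_CUBIC))
for uv in [(194,146),(338,146),(340,248),(191,246)]: print('deck',ray(c,uv,.018))
E
```

```text
deck [0.66508413 0.18704883 0.018     ]
deck [ 0.6674807  -0.21709961  0.018     ]
deck [ 0.38516337 -0.21516412  0.018     ]
deck [0.3862739  0.18398448 0.018     ]
```

View pics/topz.png

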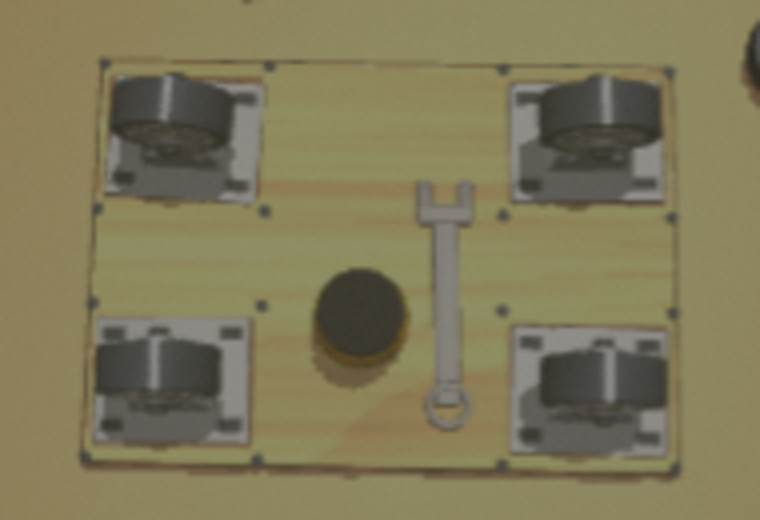

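View pics/topr.png

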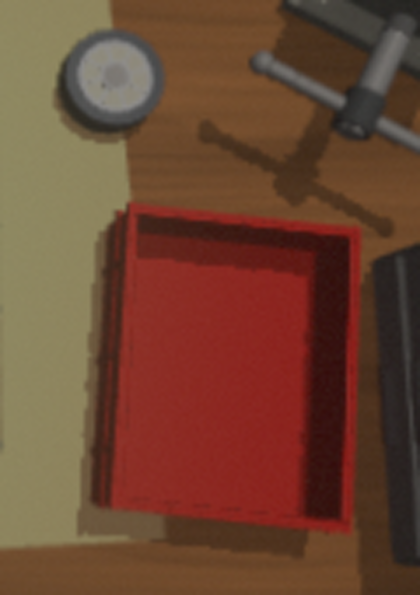

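```bash
python3 - <<'E'
from h import *
c=cam('top')
def z(u,v): return (170+u/4,130+v/4)
pl={'A(+x+y)':[(112,77),(264,85),(258,203),(105,193)],'B(+x-y)':[(511,84),(662,81),(664,202),(511,202)],
'C(-x+y)':[(98,317),(252,318),(250,443),(93,443)],'D(-x-y)':[(511,327),(667,327),(667,453),(511,455)]}
ch={'A(+x+y)':[(166,78),(166,124)],'B(+x-y)':[(602,78),(604,126)],'C(-x+y)':[(157,342),(155,390)],'D(-x-y)':[(607,352),(610,402)]}
for k in pl:
    p=np.array([ray(c,z(*q),.021) for q in pl[k]])
    t=np.array([ray(c,z(*q),.126) for q in ch[k]])
    print(k,p.mean(0)[:2].round(4),'size',np.linalg.norm(p[0]-p[1]).round(3),np.linalg.norm(p[0]-p[3]).round(3),'chalk',t[:,:2].round(4).tolist(),t.mean(0)[:2].round(4))
def r(u,v): return (340+u/3.5,120+v/3.5)
q=[(130,205),(360,232),(350,532),(97,507)]
p=np.array([ray(c,r(*a),.07) for a in q]);print('crate rim',p.round(3).tolist(),p.mean(0))
for uv in [(120,208),(97,505)]: print(ray(c,r(*uv),.07))
# floor visible left/bottom edge
print('floor corners',ray(c,r(132,235),.07), [ray(c,r(*a),.005)[:2].round(3).tolist() for a in [(137,255),(310,270),(303,515)]])
o=ctrl.get_obs(); print(R.from_euler('xyz',o['eef_rot']).as_matrix().round(3))
E
```

```text
A(+x+y) [0.6104 0.1223] size 0.107 0.083 chalk [[0.6239, 0.1215], [0.5941, 0.1205]] [0.609 0.121]
B(+x-y) [ 0.6103 -0.1562] size 0.105 0.084 chalk [[0.6256, -0.1516], [0.5947, -0.1522]] [ 0.6101 -0.1519]
C(-x+y) [0.4433 0.1251] size 0.105 0.085 chalk [[0.4575, 0.1216], [0.4283, 0.1219]] [0.4429 0.1218]
D(-x-y) [ 0.4391 -0.1548] size 0.105 0.086 chalk [[0.4539, -0.1514], [0.4237, -0.1527]] [ 0.4388 -0.1521]
crate rim [[0.564, -0.307, 0.07], [0.545, -0.48, 0.07], [0.325, -0.457, 0.07], [0.342, -0.274, 0.07]] [ 0.44407892 -0.379568    0.07      ]
[ 0.56193397 -0.2993766   0.07      ]
[ 0.34350616 -0.27401092  0.07      ]
floor corners [ 0.54147587 -0.30746793  0.07      ] [[0.538, -0.33], [0.527, -0.468], [0.335, -0.451]]
[[-0.     0.307 -0.952]
 [ 0.    -0.952 -0.307]
 [-1.    -0.001 -0.   ]]
```

```bash
cat >> h.py <<'E'
def rows(tgt,ang,n,grip,pos=None):
    """tgt world m, ang = tool y heading; tool down"""
    o=ctrl.get_obs(); M=R.from_euler('xyz',o['eef_rot']).as_matrix()
    p=np.array(o['ee_pos']); a=np.arctan2(M[1,1],M[0,1])
    da=(ang-a)/n; d=(np.array(tgt)-p)*1000/n
    out=[]
    for i in range(n):
        y=np.array([np.cos(a),np.sin(a),0]); x=np.array([0,0,-1]); z=np.cross(x,y)
        out.append([round(float(v),1) for v in (d@x,d@y,d@z)]+[round(-da,3),0,0,grip]); a+=da
    print(p.round(4),'ang',round(float(a-da*n),3)); print([out])
E
python3 - <<'E'
from h import *
rows([.439,-.158,.160],0,10,0)
E
```

```text
[ 0.1687 -0.5234  0.178 ] ang -1.259
[[[1.8, -26.5, -36.9, np.float64(-0.126), 0, 0, 0], [1.8, -21.6, -40.0, np.float64(-0.126), 0, 0, 0], [1.8, -16.4, -42.4, np.float64(-0.126), 0, 0, 0], [1.8, -11.0, -44.1, np.float64(-0.126), 0, 0, 0], [1.8, -5.4, -45.1, np.float64(-0.126), 0, 0, 0], [1.8, 0.3, -45.4, np.float64(-0.126), 0, 0, 0], [1.8, 6.0, -45.0, np.float64(-0.126), 0, 0, 0], [1.8, 11.7, -43.9, np.float64(-0.126), 0, 0, 0], [1.8, 17.1, -42.1, np.float64(-0.126), 0, 0, 0], [1.8, 22.2, -39.6, np.float64(-0.126), 0, 0, 0]]]
```

play_rows(deltas=[[[1.8,-26.5,-36.9,-0.126,0,0,0],[1.8,-21.6,-40,-0.126,0,0,0],[1.8,-16.4,-42.4,-0.126,0,0,0],[1.8,-11,-44.1,-0.126,0,0,0],[1.8,-5.4,-45.1,-0.126,0,0,0],[1.8,0.3,-45.4,-0.126,0,0,0],[1.8,6,-45,-0.126,0,0,0],[1.8,11.7,-43.9,-0.126,0,0,0],[1.8,17.1,-42.1,-0.126,0,0,0],[1.8,22.2,-39.6,-0.126,0,0,0]]], grip_force=20)

```text
time_s: 1.25
ee_pos: [0.4396, -0.1564, 0.1603]
eef_rot: [1.049, 1.57, -0.516]
force: [1.3, -0.9, 0.0]
grip_width: 0.0174
```

```bash
python3 - <<'E'
from h import *
st()
E
```

```text
time_s 1.25
qpos [-0.42   0.13   1.771 -0.     1.241 -0.427]
joint_vel [ 0.97   0.277 -0.267  0.001 -0.012 -0.285]
tau [ -6.714 -45.619 -31.269   0.119   0.206   0.648]
ee_pos [ 0.44  -0.156  0.16 ]
eef_rot [ 1.049  1.57  -0.516]
force [ 1.349 -0.886  0.016]
moment [-0.11  -0.085  0.018]
grip_width 0.017
```

play_rows(deltas=[[[10,0,-9,0,0,0,0],[10,0,-8,0,0,0,0],[9,0,0,0,0,0,0],[0,0,0,0,0,0,0],[0,0,0,0,0,0,0]]])

```text
time_s: 1.75
ee_pos: [0.4384, -0.1421, 0.1313]
eef_rot: [-1.578, 1.571, 3.134]
force: [0.2, 0.1, -0.5]
grip_width: 0.0002
```

```bash
python3 - <<'E'
from h import *
st()
cam('side','s1.png');cam('wrist','w1.png')
E
```

```text
time_s 1.75
qpos [-0.393  0.149  1.821 -0.     1.172 -0.392]
joint_vel [ 0.002 -0.008 -0.01   0.001  0.002  0.001]
tau [ 2.9800e-01 -4.1295e+01 -3.2251e+01  6.1000e-02 -1.9000e-02  5.0000e-03]
ee_pos [ 0.438 -0.142  0.131]
eef_rot [-1.578  1.571  3.134]
force [ 0.192  0.119 -0.489]
moment [-0.023 -0.047 -0.049]
grip_width 0.0
```

View pics/s1.png

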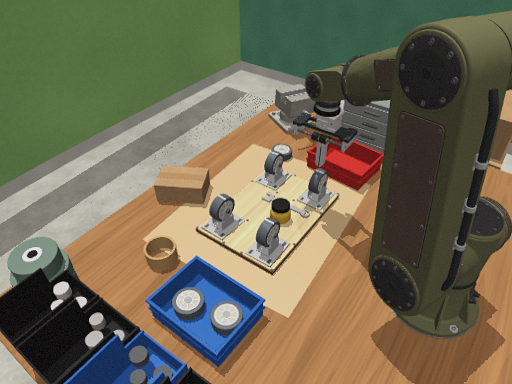

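View pics/w1.png

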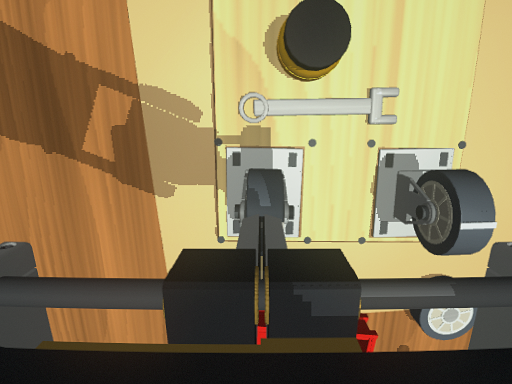

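play_rows(deltas=[[[4,0,0,0,0,0,0],[1,0,0,0,0,0,0],[0,0,0,0,0,0,0]]])

```text
time_s: 2.15
ee_pos: [0.4386, -0.1412, 0.1261]
eef_rot: [-1.91, 1.571, 2.803]
force: [0.3, -0.0, -0.2]
grip_width: 0.0007
```

play_rows(deltas=[[[1,0,0,0,0,0,0],[0,0,0,0,0,0,0]]])

```text
time_s: 2.35
ee_pos: [0.4387, -0.1411, 0.1252]
eef_rot: [-1.724, 1.571, 2.99]
force: [0.3, 0.3, 0.6]
grip_width: 0.0006
```

play_rows(deltas=[[[1,0,0,0,0,0,0],[0,0,0,0,0,0,0]]])

```text
time_s: 2.55
ee_pos: [0.4387, -0.1411, 0.1242]
eef_rot: [-2.125, 1.571, 2.588]
force: [-0.0, 0.2, 0.4]
grip_width: 0.0003
```

play_rows(deltas=[[[0.7,0,0,0,0,0,0],[0,0,0,0,0,0,0]]])

```text
time_s: 2.75
ee_pos: [0.4387, -0.1412, 0.1235]
eef_rot: [-1.937, 1.571, 2.776]
force: [-0.2, -0.4, -0.3]
grip_width: 0.0003
```

play_rows(deltas=[[[0.7,0,0,0,0,0,0],[0,0,0,0,0,0,0]]])

```text
time_s: 2.95
ee_pos: [0.4387, -0.1411, 0.1228]
eef_rot: [-2.215, 1.571, 2.498]
force: [-0.6, -0.5, -0.1]
grip_width: 0.0004
```

```bash
python3 - <<'E'
from h import *
for n in ['side','top','wrist']:
    c=cam(n); im=cv2.cvtColor(c['img'],cv2.COLOR_RGB2BGR)
    p=proj(c,[[.4387,-.1411,.1228],[.439,-.154,.126]]);print(n,p.round(1).tolist())
    u,v=p[1].astype(int); u0=max(u-60,0);v0=max(v-60,0)
    cv2.imwrite(f'pics/z_{n}.png',cv2.resize(im[v0:v0+120,u0:u0+120],None,fx=4,fy=4,interpolation=cv2.INTER_CUBIC))
    print(u0,v0)
a=[cv2.copyMakeBorder(x,0,480-x.shape[0],0,480-x.shape[1],cv2.BORDER_CONSTANT) for x in [cv2.imread(f'pics/z_{n}.png') for n in ['side','wrist']]]
cv2.imwrite('pics/z.png',cv2.resize(np.hstack(a),(800,400)))
E
```

```text
side [[317.8, 174.1], [319.8, 171.2]]
259 111
top [[317.4, 224.4], [322.9, 224.2]]
262 164
wrist [[261.7, 213.5], [262.1, 231.0]]
202 171
```

View pics/z.png

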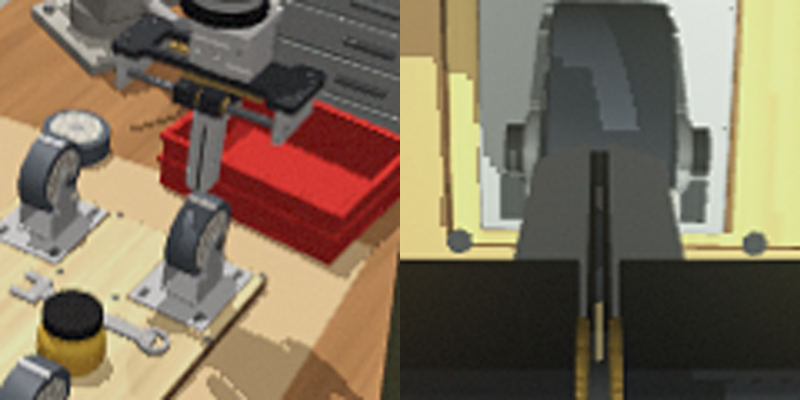

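```bash
python3 - <<'E'
from h import *
c=cam('side'); im=cv2.cvtColor(c['img'],cv2.COLOR_RGB2BGR)
cv2.imwrite('pics/z2.png',cv2.resize(im[130:200,285:355],None,fx=8,fy=8,interpolation=cv2.INTER_NEAREST))
o=ctrl.get_obs();print(o['ee_pos'],R.from_euler('xyz',o['eef_rot']).as_matrix().round(3))
for dz in [0,.005,.01,.02]: print(proj(c,[o['ee_pos']+np.array([0,0,dz])]))
E
```

```text
[ 0.43874299 -0.14116647  0.12283264] [[-0.     1.     0.001]
 [ 0.     0.001 -1.   ]
 [-1.    -0.    -0.   ]]
[[317.84236186 174.04673477]]
[[318.00973965 172.78208218]]
[[318.17790796 171.51060429]]
[[318.51663319 168.94698594]]
```

View pics/z2.png

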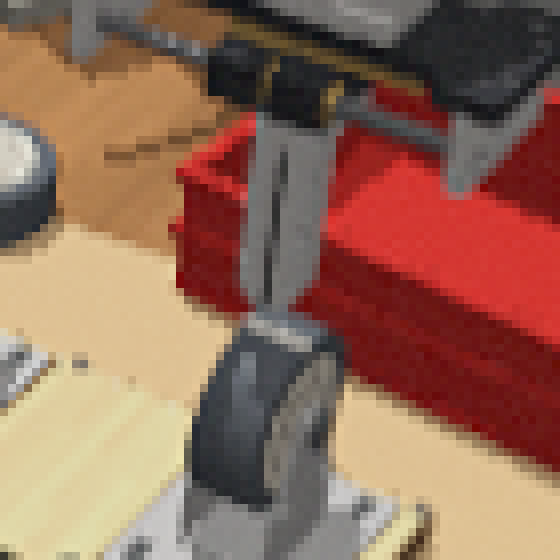

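```bash
python3 - <<'E'
from h import *
o=ctrl.get_obs();p=np.array(o['ee_pos'])
c=cam('wrist');
for dz in [0,.01,.02]: print(proj(c,[p+[0,0,dz]]), proj(c,[p+[-.01,.008,dz],p+[.01,.008,dz]]).tolist())
im=cv2.cvtColor(c['img'],cv2.COLOR_RGB2BGR)
cv2.imwrite('pics/z3.png',cv2.resize(im[150:270,200:320],None,fx=5,fy=5,interpolation=cv2.INTER_NEAREST))
E
```

```text
[[261.73206447 213.54415008]] [[248.40326771440064, 203.38493590025007], [275.09196464350606, 203.41153519927957]]
[[261.75590636 217.97938185]] [[247.7979107428644, 207.38399628049532], [275.74692122581615, 207.4116196119521]]
[[261.78207561 222.84885372]] [[247.13278705061975, 211.77912291950247], [276.46653732379616, 211.8078400712526]]
```

View pics/z3.png

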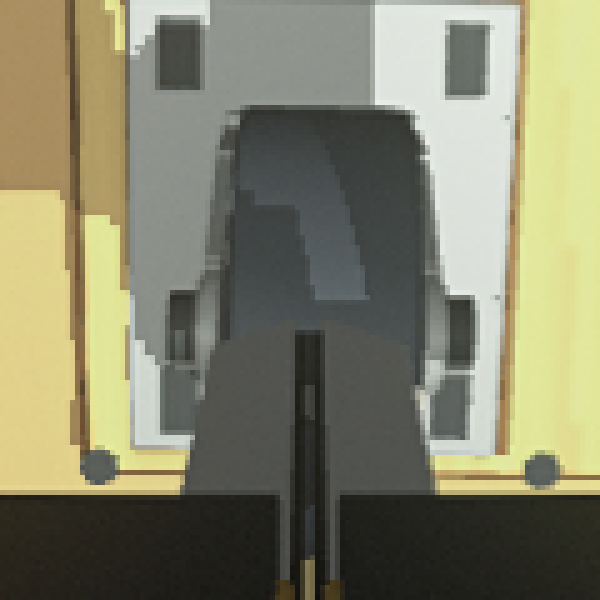

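play_rows(deltas=[[[1,0,0,0,0,0,0],[0.5,0,0,0,0,0,0],[0,0,0,0,0,0,0]]])

```text
time_s: 3.5
ee_pos: [0.4387, -0.1411, 0.1213]
eef_rot: [-1.999, 1.571, 2.714]
force: [0.3, -0.2, 0.4]
grip_width: 0.0003
```

play_rows(deltas=[[[1,0,0,0,0,0,0],[0.5,0,0,0,0,0,0],[0,0,0,0,0,0,0]]])

```text
time_s: 3.8
ee_pos: [0.4387, -0.1412, 0.1198]
eef_rot: [-1.842, 1.571, 2.871]
force: [0.6, 0.9, 0.2]
grip_width: 0.0006
```

play_rows(deltas=[[[1,0,0,0,0,0,0],[0.5,0,0,0,0,0,0],[0,0,0,0,0,0,0]]])

```text
time_s: 4.1
ee_pos: [0.4387, -0.1411, 0.1183]
eef_rot: [-2.121, 1.571, 2.592]
force: [-0.3, 0.6, 0.2]
grip_width: 0.0007
```

```bash
python3 - <<'E'
from h import *
o=ctrl.get_obs();p=np.array(o['ee_pos'])
c=cam('wrist','w2.png');
for dz in [0,.01,.02,.03]: print(proj(c,[p+[-.047,0.008,dz],p+[.047,0.008,dz],p+[.047,-0.008,dz]]).round(1).tolist())
c=cam('side'); im=cv2.cvtColor(c['img'],cv2.COLOR_RGB2BGR)
cv2.imwrite('pics/z4.png',cv2.resize(im[130:200,285:355],None,fx=8,fy=8,interpolation=cv2.INTER_NEAREST))
print(proj(c,[p]))
E
```

```text
[[199.2, 203.3], [324.4, 203.4], [323.2, 223.5]]
[[196.2, 207.3], [327.4, 207.4], [326.1, 228.4]]
[[193.0, 211.7], [330.6, 211.8], [329.2, 233.7]]
[[189.5, 216.5], [334.2, 216.7], [332.6, 239.5]]
[[317.69327619 175.20421112]]
```

View pics/z4.png

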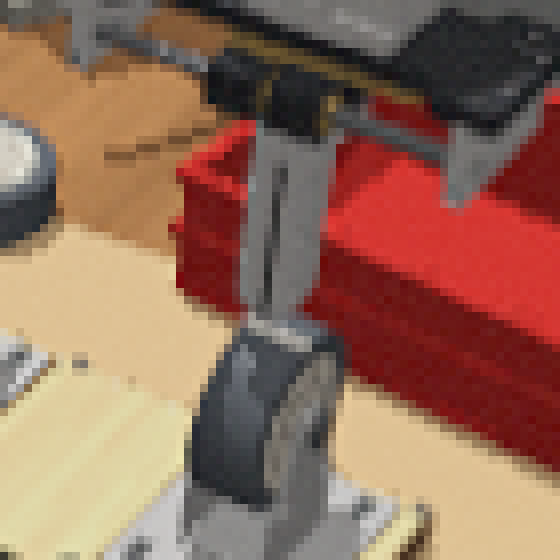

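View pics/w2.png

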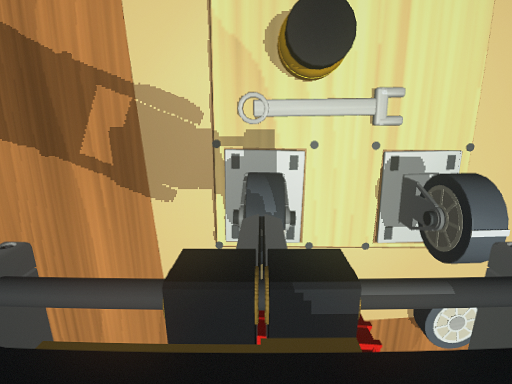

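play_rows(deltas=[[[1.5,0,0,0,0,0,0],[1,0,0,0,0,0,0],[0,0,0,0,0,0,0]]])

```text
time_s: 4.5
ee_pos: [0.4387, -0.1411, 0.1157]
eef_rot: [-2.042, 1.571, 2.672]
force: [0.3, -0.3, -0.1]
grip_width: 0.0005
```

play_rows(deltas=[[[1,0,0,0,0,0,0],[0.5,0,0,0,0,0,0],[0,0,0,0,0,0,0]]])

```text
time_s: 4.8
ee_pos: [0.4387, -0.1411, 0.1143]
eef_rot: [-1.934, 1.571, 2.779]
force: [0.4, 0.1, -0.1]
grip_width: 0.0003
```

play_rows(deltas=[[[1,0,0,0,0,0,0],[0.5,0,0,0,0,0,0],[0,0,0,0,0,0,0]]])

```text
time_s: 5.1
ee_pos: [0.4387, -0.1411, 0.1128]
eef_rot: [-2.111, 1.571, 2.603]
force: [-0.5, 1.0, -0.7]
grip_width: 0.0005
```

play_rows(deltas=[[[1,0,0,0,0,0,0],[0.5,0,0,0,0,0,0],[0,0,0,0,0,0,0]]])

```text
time_s: 5.4
ee_pos: [0.4387, -0.1411, 0.1112]
eef_rot: [-1.924, 1.571, 2.789]
force: [0.7, -0.1, -0.4]
grip_width: 0.0003
```

```bash
python3 - <<'E'
from h import *
c=cam('side'); a=cv2.cvtColor(c['img'],cv2.COLOR_RGB2BGR)[140:200,290:350]
c=cam('top'); b=cv2.cvtColor(c['img'],cv2.COLOR_RGB2BGR)[190:250,290:350]
d=cv2.cvtColor(cam('wrist')['img'],cv2.COLOR_RGB2BGR)[160:280,200:320]
f=lambda x:cv2.resize(x,(390,390),interpolation=cv2.INTER_NEAREST)
cv2.imwrite('pics/z5.png',np.hstack([f(a),f(d)]))
E
```

```text
(no output)
```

View pics/z5.png

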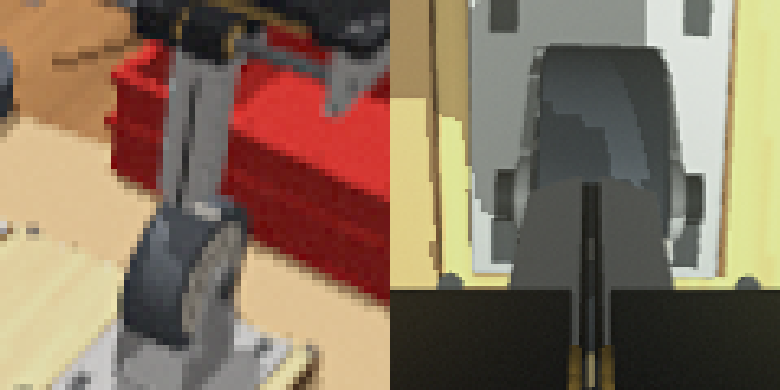

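```bash
python3 - <<'E'
from h import *
c=cam('wrist');Rm=cv2.Rodrigues(np.array(c['rvec'],float))[0]; print('campos',-Rm.T@np.array(c['tvec']).ravel(), 'axes',Rm.round(2).tolist())
o=ctrl.get_obs();print(o['ee_pos'])
W=np.array([.439,-.154,0])
print('axle ends',proj(c,[W+[-.027,0,.086],W+[.027,0,.086]]).round(0).tolist())
print('plate',proj(c,[W+[a*.0425,b*.0525,.022] for a,b in [(-1,1),(1,1),(1,-1),(-1,-1)]]).round(0).tolist())
print('wheel top',proj(c,[W+[0,0,.126],W+[0,.04,.086]]).round(0).tolist())
print('tip',proj(c,[o['ee_pos']]).round(0))
E
```

```text
campos [ 0.43828608 -0.07167101  0.31738919] axes [[1.0, 0.0, 0.0], [0.0, -0.97, 0.24], [0.0, -0.24, -0.97]]
[ 0.43877095 -0.14117242  0.1113696 ]
axle ends [[230.0, 218.0], [294.0, 218.0]]
plate [[220.0, 149.0], [303.0, 149.0], [300.0, 244.0], [224.0, 243.0]]
wheel top [[262.0, 237.0], [262.0, 172.0]]
tip [[262. 214.]]
```

play_rows(deltas=[[[1,0,0,0,0,0,0],[0.5,0,0,0,0,0,0],[0,0,0,0,0,0,0]]])

```text
time_s: 5.9
ee_pos: [0.4387, -0.1412, 0.1098]
eef_rot: [-2.005, 1.571, 2.709]
force: [0.7, -1.3, -0.2]
grip_width: 0.0004
```

play_rows(deltas=[[[1,0,0,0,0,0,0],[0,0,0,0,0,0,0]]])

```text
time_s: 6.1
ee_pos: [0.4387, -0.1412, 0.1087]
eef_rot: [-1.967, 1.571, 2.746]
force: [0.1, 0.7, -0.4]
grip_width: 0.0006
```

play_rows(deltas=[[[1,0,0,0,0,0,0],[0,0,0,0,0,0,0]]])

```text
time_s: 6.3
ee_pos: [0.4387, -0.1411, 0.1077]
eef_rot: [-1.97, 1.571, 2.744]
force: [0.7, 0.8, 0.3]
grip_width: 0.0002
```

play_rows(deltas=[[[1,0,0,0,0,0,0],[0,0,0,0,0,0,0]]])

```text
time_s: 6.5
ee_pos: [0.4387, -0.1411, 0.1067]
eef_rot: [-1.899, 1.571, 2.815]
force: [-0.3, -0.4, 0.2]
grip_width: 0.0003
```

play_rows(deltas=[[[1,0,0,0,0,0,0],[0,0,0,0,0,0,0]]])

```text
time_s: 6.7
ee_pos: [0.4387, -0.1411, 0.1057]
eef_rot: [-1.957, 1.571, 2.756]
force: [-0.2, 0.6, 0.5]
grip_width: 0.0005
```

play_rows(deltas=[[[1,0,0,0,0,0,0],[0,0,0,0,0,0,0]]])

```text
time_s: 6.9
ee_pos: [0.4387, -0.1411, 0.1047]
eef_rot: [-2.045, 1.571, 2.669]
force: [-0.2, 0.2, -0.1]
grip_width: 0.0005
```

play_rows(deltas=[[[1,0,0,0,0,0,0],[0,0,0,0,0,0,0]]])

```text
time_s: 7.1
ee_pos: [0.4387, -0.1411, 0.1037]
eef_rot: [-2.078, 1.571, 2.635]
force: [0.0, -0.0, -0.1]
grip_width: 0.0005
```

play_rows(deltas=[[[1,0,0,0,0,0,0],[0,0,0,0,0,0,0]]])

```text
time_s: 7.3
ee_pos: [0.4387, -0.1411, 0.1027]
eef_rot: [-1.927, 1.571, 2.787]
force: [0.3, 0.2, 0.1]
grip_width: 0.0005
```

```bash
python3 - <<'E'
from h import *
c=cam('side'); a=cv2.cvtColor(c['img'],cv2.COLOR_RGB2BGR)[140:200,290:350]
d=cv2.cvtColor(cam('wrist')['img'],cv2.COLOR_RGB2BGR)[160:280,200:320]
f=lambda x:cv2.resize(x,(390,390),interpolation=cv2.INTER_NEAREST)
cv2.imwrite('pics/z6.png',np.hstack([f(a),f(d)]))
st()
E
```

```text
time_s 7.4
qpos [-0.391  0.185  1.852 -0.     1.105 -0.392]
joint_vel [ 0.001 -0.002 -0.001  0.     0.001  0.   ]
tau [-1.0000e-03 -4.2832e+01 -3.1716e+01  5.6000e-02  3.7000e-02  0.0000e+00]
ee_pos [ 0.439 -0.141  0.103]
eef_rot [-1.943  1.571  2.77 ]
force [ 0.91  -0.18   0.178]
moment [-0.077 -0.087 -0.007]
grip_width 0.0
```

View pics/z6.png

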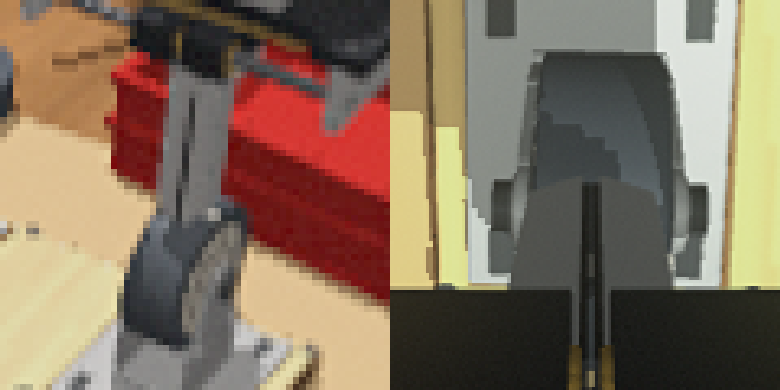

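play_rows(deltas=[[[1,0,0,0,0,0,0],[0,0,0,0,0,0,0]]])

```text
time_s: 7.6
ee_pos: [0.4387, -0.1411, 0.1017]
eef_rot: [-1.838, 1.571, 2.876]
force: [-0.0, 0.2, -0.4]
grip_width: 0.0004
```

play_rows(deltas=[[[1,0,0,0,0,0,0],[0,0,0,0,0,0,0]]])

```text
time_s: 7.8
ee_pos: [0.4387, -0.1411, 0.1007]
eef_rot: [-1.994, 1.571, 2.72]
force: [0.6, 0.1, -0.8]
grip_width: 0.0003
```

play_rows(deltas=[[[1,0,0,0,0,0,0],[0,0,0,0,0,0,0]]])

```text
time_s: 8.0
ee_pos: [0.4387, -0.1411, 0.0997]
eef_rot: [-2.248, 1.571, 2.465]
force: [0.4, 0.6, -0.7]
grip_width: 0.0003
```

play_rows(deltas=[[[1,0,0,0,0,0,0],[0,0,0,0,0,0,0]]])

```text
time_s: 8.2
ee_pos: [0.4388, -0.1412, 0.0988]
eef_rot: [1.589, 1.571, 0.019]
force: [0.5, 0.5, 0.1]
grip_width: 0.0004
```

```bash
python3 - <<'E'
from h import *
c=cam('side'); a=cv2.cvtColor(c['img'],cv2.COLOR_RGB2BGR)[140:200,290:350]
print(proj(c,[[.4388,-.1412,.0988],[.4388,-.1412,.1178]]))
t=cam('top','t7.png')
d=cv2.cvtColor(cam('wrist')['img'],cv2.COLOR_RGB2BGR)[160:280,200:320]
f=lambda x:cv2.resize(x,(390,390),interpolation=cv2.INTER_NEAREST)
cv2.imwrite('pics/z7.png',np.hstack([f(a),f(d)]))
E
```

```text
[[317.03803041 180.01969786]
 [317.66382602 175.30101677]]
```

View pics/z7.png

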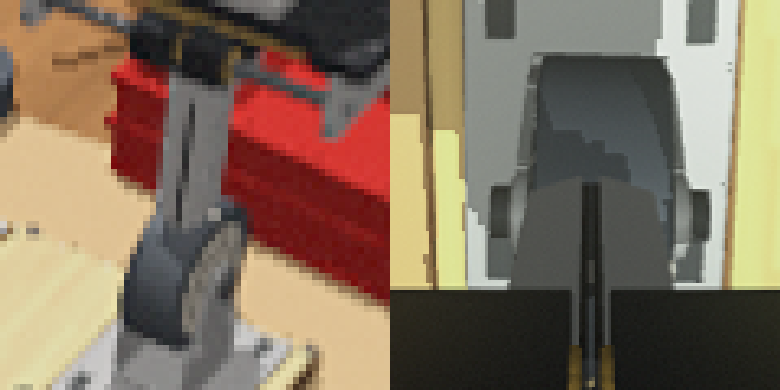

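View pics/t7.png

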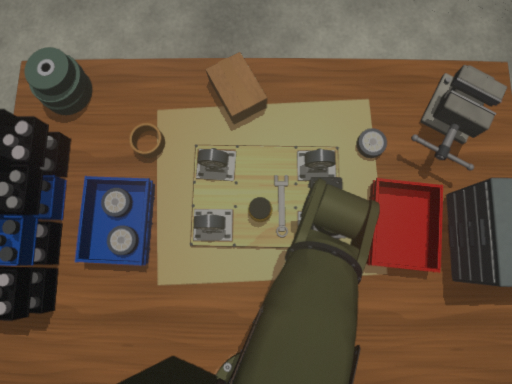

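play_rows(deltas=[[[-30,0,0,0,0,0,0],[-31,0,0,0,0,0,0],[0,0,0,0,0,0,0],[0,0,0,0,0,0,0]]])

```text
time_s: 8.75
ee_pos: [0.4388, -0.1412, 0.1599]
eef_rot: [1.178, 1.57, -0.392]
force: [-0.7, -0.3, -0.9]
grip_width: 0.0005
```

```bash
python3 - <<'E'
from h import *
o=ctrl.get_obs();p=np.array(o['ee_pos']);print(p)
c=cam('side'); im=cv2.cvtColor(c['img'],cv2.COLOR_RGB2BGR)
for dz in [0,.01,.02,.03]:
    print(dz,proj(c,[p+[0,0,dz],p+[-.012,.008,dz],p+[.012,.008,dz],p+[.012,-.008,dz]]).round(1).tolist())
cv2.imwrite('pics/z8.png',cv2.resize(im[110:190,285:365],(600,600),interpolation=cv2.INTER_NEAREST))
E
```

```text
[ 0.43881666 -0.14118983  0.15986537]
0 [[319.1, 164.5], [321.3, 167.1], [314.4, 164.4], [316.9, 161.9]]
0.01 [[319.4, 161.9], [321.7, 164.5], [314.7, 161.8], [317.2, 159.3]]
0.02 [[319.8, 159.2], [322.0, 161.8], [315.1, 159.1], [317.6, 156.6]]
0.03 [[320.1, 156.5], [322.4, 159.1], [315.4, 156.4], [317.9, 154.0]]
```

View pics/z8.png

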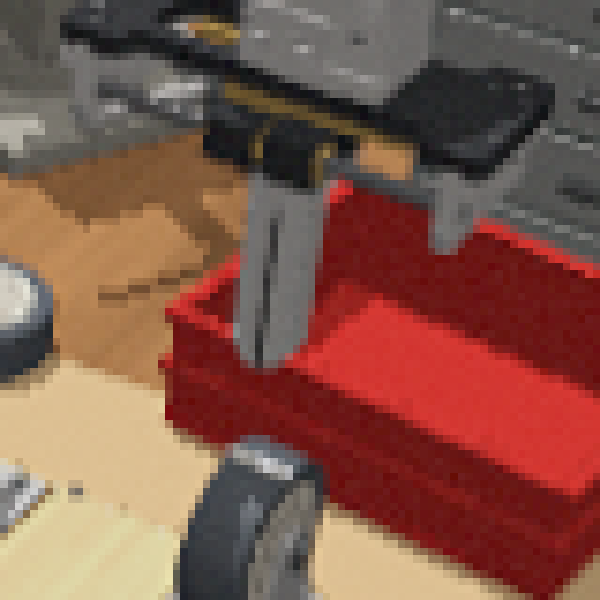

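play_rows(deltas=[[[25,0,8,0,0,0,0],[25,0,5,0,0,0,0],[8,0,0,0,0,0,0],[2,0,0,0,0,0,0],[0,0,0,0,0,0,0]]])

```text
time_s: 9.3
ee_pos: [0.4384, -0.1539, 0.0996]
eef_rot: [-1.933, 1.569, 2.781]
force: [-0.3, 0.4, -0.4]
grip_width: 0.0003
```

```bash
python3 - <<'E'
from h import *
st()
c=cam('side'); a=cv2.cvtColor(c['img'],cv2.COLOR_RGB2BGR)[140:200,290:350]
d=cv2.cvtColor(cam('wrist')['img'],cv2.COLOR_RGB2BGR)[160:280,200:320]
f=lambda x:cv2.resize(x,(390,390),interpolation=cv2.INTER_NEAREST)
cv2.imwrite('pics/z9.png',np.hstack([f(a),f(d)]))
E
```

```text
time_s 9.3
qpos [-0.416  0.198  1.844 -0.     1.101 -0.417]
joint_vel [ 0.003 -0.005 -0.005  0.003 -0.009 -0.   ]
tau [-1.8500e-01 -4.3183e+01 -3.1315e+01 -1.0000e-02  1.2400e-01 -1.2000e-02]
ee_pos [ 0.438 -0.154  0.1  ]
eef_rot [-1.933  1.569  2.781]
force [-0.288  0.367 -0.431]
moment [-0.018 -0.066 -0.003]
grip_width 0.0
```

View pics/z9.png

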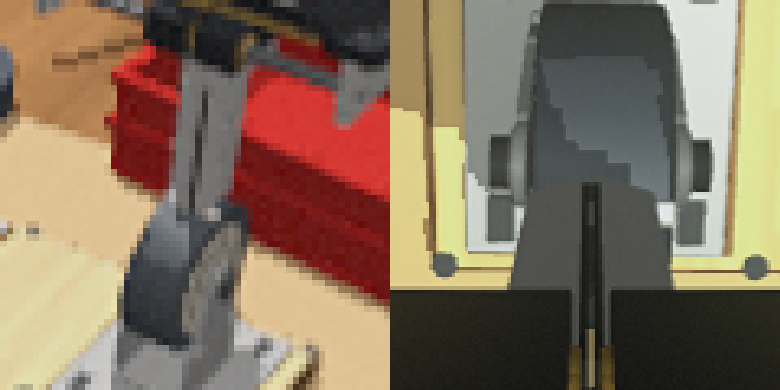

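play_rows(deltas=[[[1,0,0,0,0,0,0],[0,0,0,0,0,0,0]]])

```text
time_s: 9.6
ee_pos: [0.4389, -0.1541, 0.099]
eef_rot: [1.431, 1.57, -0.139]
force: [0.1, 0.3, 2.1]
grip_width: 0.0005
```

play_rows(deltas=[[[1,0,0,0,0,0,0],[0,0,0,0,0,0,0]]])

```text
time_s: 9.8
ee_pos: [0.4391, -0.1542, 0.0988]
eef_rot: [1.264, 1.57, -0.305]
force: [-3.7, 2.9, 13.1]
grip_width: 0.0004
```

play_rows(deltas=[[[1,0,0,0,0,0,0],[0,0,0,0,0,0,0]]])

```text
time_s: 10.0
ee_pos: [0.4392, -0.1543, 0.0986]
eef_rot: [1.07, 1.569, -0.5]
force: [-8.4, 2.6, 22.1]
grip_width: 0.0006
```

play_rows(deltas=[[[1,0,0,0,0,0,0],[0,0,0,0,0,0,0]]])

```text
time_s: 10.2
ee_pos: [0.4393, -0.1546, 0.0984]
eef_rot: [0.936, 1.568, -0.633]
force: [-12.1, 4.2, 33.8]
grip_width: 0.0008
```

play_rows(deltas=[[[1,0,0,0,0,0,0],[0,0,0,0,0,0,0]]])

```text
time_s: 10.4
ee_pos: [0.4395, -0.1549, 0.0983]
eef_rot: [0.904, 1.567, -0.665]
force: [-17.6, 3.3, 45.0]
grip_width: 0.0004
```

play_rows(deltas=[[[1,0,0,0,0,0,0],[0,0,0,0,0,0,0]]])

```text
time_s: 10.6
ee_pos: [0.4397, -0.1551, 0.0982]
eef_rot: [0.885, 1.566, -0.685]
force: [-21.3, 4.7, 56.2]
grip_width: 0.0006
```

play_rows(deltas=[[[-10,0,0,0,0,0,0],[0,0,-14,0,0,0,0],[0,0,0,0,0,0,0],[5,0,0,0,0,0,0],[0.8,0,0,0,0,0,0],[0,0,0,0,0,0,0]]])

```text
time_s: 11.2
ee_pos: [0.4389, -0.1399, 0.0979]
eef_rot: [3.018, 1.57, 1.448]
force: [-1.7, 3.2, 10.2]
grip_width: 0.0003
```

play_rows(deltas=[[[0,0,4,0,0,0,0],[0,0,4,0,0,0,0],[0,0,4,0,0,0,0]]])

```text
time_s: 11.5
ee_pos: [0.4388, -0.1523, 0.0987]
eef_rot: [-2.5, 1.571, 2.213]
force: [-8.4, 3.7, 21.0]
grip_width: 0.0005
```

play_rows(deltas=[[[0,0,4,0,0,0,0],[0,0,4,0,0,0,0]]])

```text
time_s: 11.7
ee_pos: [0.4387, -0.1603, 0.0986]
eef_rot: [-1.89, 1.57, 2.824]
force: [-8.2, 3.7, 18.8]
grip_width: 0.0003
```

play_rows(deltas=[[[0,0,4,0,0,0,0],[0,0,4,0,0,0,0]]])

```text
time_s: 11.9
ee_pos: [0.4385, -0.1683, 0.0981]
eef_rot: [-1.849, 1.57, 2.864]
force: [-4.8, 1.6, 9.7]
grip_width: 0.0006
```

```bash
python3 - <<'E'
from h import *
st()
c=cam('side'); a=cv2.cvtColor(c['img'],cv2.COLOR_RGB2BGR)[140:200,290:350]
d=cv2.cvtColor(cam('wrist')['img'],cv2.COLOR_RGB2BGR)[160:280,200:320]
f=lambda x:cv2.resize(x,(390,390),interpolation=cv2.INTER_NEAREST)
cv2.imwrite('pics/z10.png',np.hstack([f(a),f(d)]))
E
```

```text
time_s 11.9
qpos [-0.444  0.211  1.833 -0.     1.099 -0.445]
joint_vel [-0.078  0.035 -0.033  0.001  0.    -0.079]
tau [  0.679 -40.416 -30.4     0.15   -1.423   0.196]
ee_pos [ 0.438 -0.168  0.098]
eef_rot [-1.849  1.57   2.864]
force [-4.841  1.624  9.724]
moment [0.43  0.912 0.05 ]
grip_width 0.001
```

View pics/z10.png

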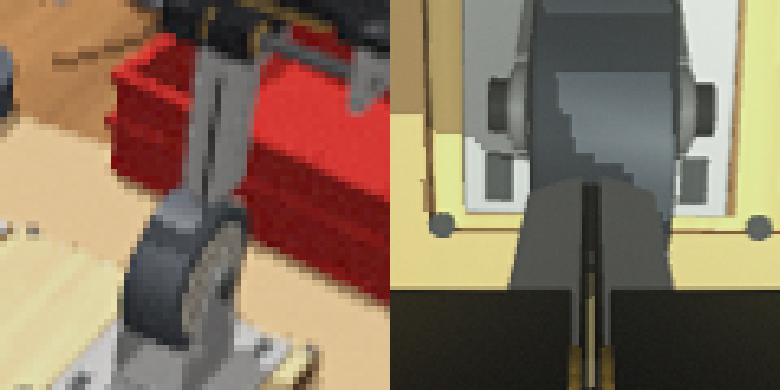

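play_rows(deltas=[[[-10,0,0,0,0,0,0],[0,0,-15,0,0,0,0],[0,0,-13,0,0,0,0],[6,0,0,0,0,0,0],[3,0,0,0,0,0,0],[0,0,0,0,0,0,0]]])

```text
time_s: 12.6
ee_pos: [0.4386, -0.1398, 0.0984]
eef_rot: [-2.309, 1.57, 2.405]
force: [-0.7, 1.6, 0.5]
grip_width: 0.0004
```

play_rows(deltas=[[[0,0,5,0,0,0,0],[0,0,5,0,0,0,0]]])

```text
time_s: 12.8
ee_pos: [0.4388, -0.1507, 0.0991]
eef_rot: [0.279, 1.571, -1.291]
force: [-0.7, -0.1, 1.1]
grip_width: 0.0006
```

play_rows(deltas=[[[0,0,5,0,0,0,0]]])

```text
time_s: 12.9
ee_pos: [0.4387, -0.1559, 0.099]
eef_rot: [0.051, 1.571, -1.52]
force: [0.9, 0.9, 0.4]
grip_width: 0.0002
```

play_rows(deltas=[[[0,0,5,0,0,0,0]]])

```text
time_s: 13.0
ee_pos: [0.4387, -0.1609, 0.0991]
eef_rot: [0.091, 1.571, -1.479]
force: [-0.6, 1.5, 1.2]
grip_width: 0.0005
```

play_rows(deltas=[[[-10,0,6,0,0,0,0],[-40,0,0,0,0,0,0],[-5,0,0,0,0,0,0]]])

```text
time_s: 13.3
ee_pos: [0.4402, -0.1675, 0.1584]
eef_rot: [1.103, 1.565, -0.467]
force: [0.1, 0.3, 0.1]
grip_width: 0.0006
```

```bash
python3 - <<'E'
from h import *
f=lambda x:cv2.resize(x,(300,300),interpolation=cv2.INTER_NEAREST)
S=[];W=[]
for i in range(2):
    S.append(f(cv2.cvtColor(cam('side')['img'],cv2.COLOR_RGB2BGR)[150:210,290:350]))
    W.append(f(cv2.cvtColor(cam('wrist')['img'],cv2.COLOR_RGB2BGR)[130:250,200:320]))
cv2.imwrite('pics/z11.png',np.vstack([np.hstack(S),np.hstack(W)]))
st()
E
```

```text
time_s 13.5
qpos [-0.44   0.143  1.773 -0.     1.227 -0.441]
joint_vel [ 0.002  0.011  0.007 -0.001 -0.     0.001]
tau [-6.7000e-02 -4.3803e+01 -3.4931e+01  5.4000e-02  1.0000e-01 -6.0000e-03]
ee_pos [ 0.438 -0.166  0.154]
eef_rot [-1.881  1.57   2.832]
force [-0.791 -1.425 -0.739]
moment [-0.021 -0.06   0.017]
grip_width 0.0
```

View pics/z11.png

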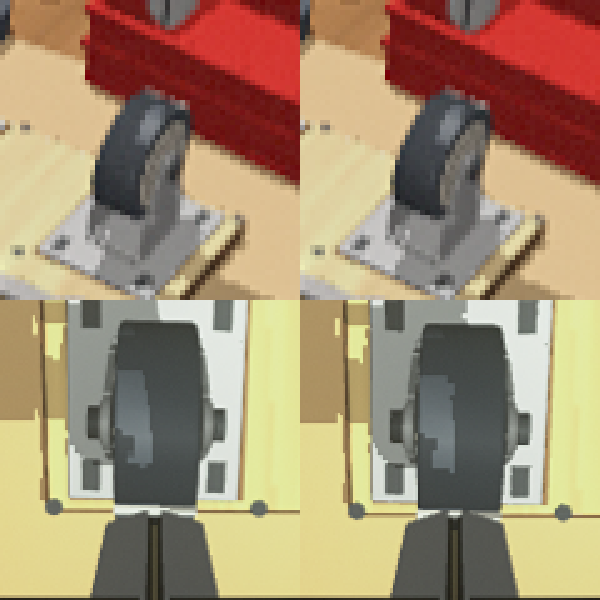

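```bash
cat >> h.py <<'E'
PL={'A':(.610,.1223),'B':(.610,-.1555),'C':(.443,.124),'D':(.439,-.154)}
def chalkpred(c,W,angs):
    for t in angs: print(t,proj(c,[[W[0],W[1]+.04*np.sin(t),.086+.04*np.cos(t)]]).round(1).tolist())
E
python3 - <<'E'
from h import *
import math
f=lambda x:cv2.resize(x,(400,400),interpolation=cv2.INTER_NEAREST)
c=cam('wrist'); im=cv2.cvtColor(c['img'],cv2.COLOR_RGB2BGR)
cv2.imwrite('pics/z12.png',cv2.resize(im[160:260,210:310],(600,600),interpolation=cv2.INTER_NEAREST))
chalkpred(c,PL['D'],[0,-.3,-.5,-.7,-.9,-1.1,-1.3])
E
```

```text
0 [[262.4, 189.2]]
-0.3 [[262.3, 202.1]]
-0.5 [[262.3, 209.2]]
-0.7 [[262.3, 214.7]]
-0.9 [[262.3, 218.5]]
-1.1 [[262.2, 220.4]]
-1.3 [[262.2, 220.6]]
```

View pics/z12.png

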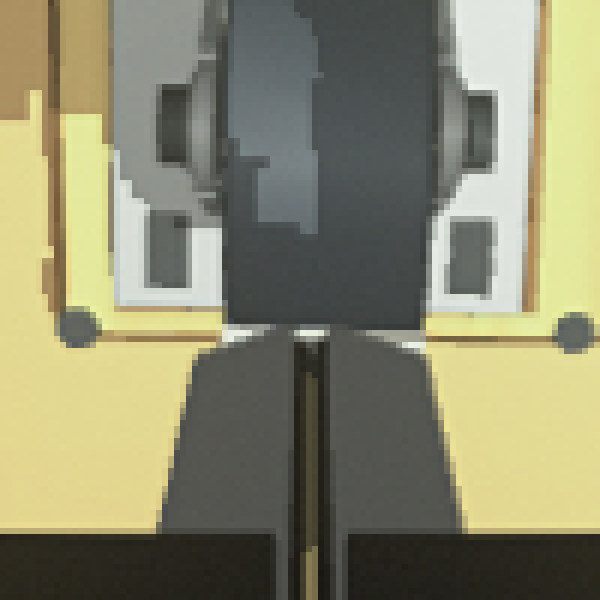

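```bash
python3 - <<'E'
from h import *
rows([.610,-.1415,.115],0,6,0)
E
```

```text
[ 0.4383 -0.1661  0.1532] ang 0.001
[[[6.4, 28.6, -4.1, np.float64(0.0), 0, 0, 0], [6.4, 28.6, -4.1, np.float64(0.0), 0, 0, 0], [6.4, 28.6, -4.1, np.float64(0.0), 0, 0, 0], [6.4, 28.6, -4.1, np.float64(0.0), 0, 0, 0], [6.4, 28.6, -4.1, np.float64(0.0), 0, 0, 0], [6.4, 28.6, -4.1, np.float64(0.0), 0, 0, 0]]]
```

play_rows(deltas=[[[6.4,28.6,-4.1,0,0,0,0],[6.4,28.6,-4.1,0,0,0,0],[6.4,28.6,-4.1,0,0,0,0],[6.4,28.6,-4.1,0,0,0,0],[6.4,28.6,-4.1,0,0,0,0],[6.4,28.6,-4.1,0,0,0,0],[6,0,0,0,0,0,0],[5,0,0,0,0,0,0],[0,0,0,0,0,0,0]]])

```text
time_s: 14.45
ee_pos: [0.6092, -0.1414, 0.1034]
eef_rot: [-1.832, 1.568, 2.882]
force: [0.2, 0.1, -0.4]
grip_width: 0.0003
```

```bash
python3 - <<'E'
from h import *
st()
E
```

```text
time_s 14.45
qpos [-0.287  0.533  1.372 -0.     1.239 -0.287]
joint_vel [-0.004 -0.023 -0.014  0.     0.011  0.002]
tau [ 3.8600e-01 -6.3922e+01 -3.4221e+01  7.2000e-02 -1.6000e-01  1.0000e-03]
ee_pos [ 0.609 -0.141  0.103]
eef_rot [-1.832  1.568  2.882]
force [ 0.169  0.148 -0.356]
moment [-0.065 -0.046 -0.014]
grip_width 0.0
```

play_rows(deltas=[[[4,0,0,0,0,0,0],[1,0,0,0,0,0,0],[0,0,0,0,0,0,0]]])

```text
time_s: 14.75
ee_pos: [0.6101, -0.1415, 0.0998]
eef_rot: [1.374, 1.571, -0.196]
force: [0.7, -0.1, -0.0]
grip_width: 0.0008
```

play_rows(deltas=[[[0.6,0,0,0,0,0,0],[0,0,0,0,0,0,0]]])

```text
time_s: 14.95
ee_pos: [0.6104, -0.1414, 0.0992]
eef_rot: [1.234, 1.571, -0.335]
force: [-0.4, -0.7, -0.1]
grip_width: 0.0004
```

play_rows(deltas=[[[0,0,5,0,0,0,0],[0,0,5,0,0,0,0]]])

```text
time_s: 15.15
ee_pos: [0.6104, -0.1518, 0.0991]
eef_rot: [1.014, 1.571, -0.555]
force: [-0.5, 0.4, -0.0]
grip_width: 0.0002
```

play_rows(deltas=[[[0,0,5,0,0,0,0]]])

```text
time_s: 15.25
ee_pos: [0.6104, -0.157, 0.0992]
eef_rot: [1.354, 1.571, -0.216]
force: [-0.4, 0.3, 0.2]
grip_width: 0.0004
```

play_rows(deltas=[[[0,0,5,0,0,0,0]]])

```text
time_s: 15.35
ee_pos: [0.6104, -0.162, 0.0991]
eef_rot: [1.454, 1.571, -0.116]
force: [0.4, -0.4, 0.9]
grip_width: 0.0005
```

play_rows(deltas=[[[-10,0,6,0,0,0,0],[-40,0,0,0,0,0,0],[-5,0,0,0,0,0,0]]])

```text
time_s: 15.65
ee_pos: [0.612, -0.1685, 0.1594]
eef_rot: [1.239, 1.564, -0.331]
force: [1.1, 0.5, -0.4]
grip_width: 0.0006
```

```bash
python3 - <<'E'
from h import *
f=lambda x:cv2.resize(x,(300,300),interpolation=cv2.INTER_NEAREST)
S=[];W=[]
for i in range(2):
    c=cam('side')
    u,v=proj(c,[[.61,-.1555,.07]])[0].astype(int)
    S.append(f(cv2.cvtColor(c['img'],cv2.COLOR_RGB2BGR)[v-30:v+30,u-30:u+30]))
    c=cam('wrist')
    W.append(f(cv2.cvtColor(c['img'],cv2.COLOR_RGB2BGR)[130:250,200:320]))
cv2.imwrite('pics/z13.png',np.vstack([np.hstack(S),np.hstack(W)]))
chalkpred(c,PL['B'],[0,-.3,-.7,-1.1])
E
```

```text
0 [[261.3, 189.1]]
-0.3 [[261.3, 202.0]]
-0.7 [[261.2, 214.6]]
-1.1 [[261.2, 220.2]]
```

View pics/z13.png

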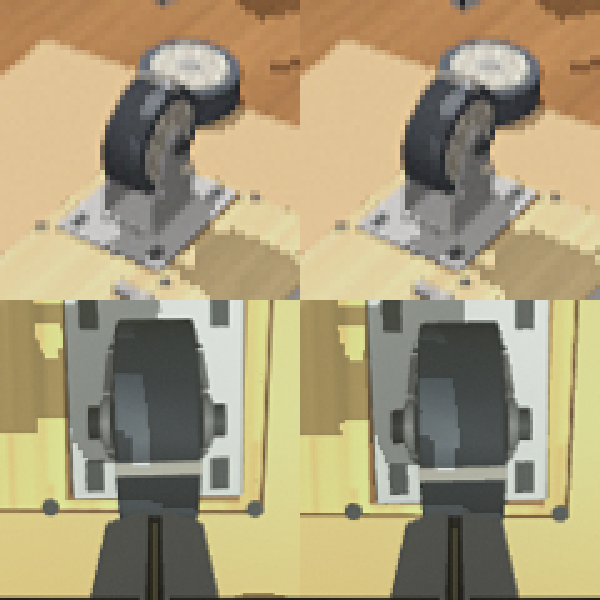

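play_rows(deltas=[[[20,0,-13,0,0,0,0],[30,0,-13,0,0,0,0],[4,0,0,0,0,0,0],[2,0,0,0,0,0,0],[0,0,0,0,0,0,0]]])

```text
time_s: 16.35
ee_pos: [0.6098, -0.1411, 0.0981]
eef_rot: [-1.885, 1.569, 2.829]
force: [-4.3, 0.9, 10.1]
grip_width: 0.0004
```

play_rows(deltas=[[[0,0,5,0,0,0,0],[0,0,5,0,0,0,0]]])

```text
time_s: 16.55
ee_pos: [0.61, -0.1517, 0.0988]
eef_rot: [-1.354, 1.57, -2.923]
force: [-5.7, -0.0, 12.6]
grip_width: 0.0005
```

play_rows(deltas=[[[0,0,5,0,0,0,0]]])

```text
time_s: 16.65
ee_pos: [0.6101, -0.1568, 0.0988]
eef_rot: [-1.183, 1.57, -2.753]
force: [-5.2, 0.2, 13.8]
grip_width: 0.0006
```

play_rows(deltas=[[[0,0,5,0,0,0,0]]])

```text
time_s: 16.75
ee_pos: [0.6102, -0.1619, 0.0988]
eef_rot: [-0.824, 1.57, -2.393]
force: [-3.6, -0.0, 12.2]
grip_width: 0.0007
```

play_rows(deltas=[[[-10,0,6,0,0,0,0],[-40,0,0,0,0,0,0],[-5,0,0,0,0,0,0]]])

```text
time_s: 17.05
ee_pos: [0.6116, -0.1682, 0.1572]
eef_rot: [1.248, 1.566, -0.322]
force: [0.4, 0.4, 0.3]
grip_width: 0.0008
```

```bash
cat >> h.py <<'E'
def look(k,fn):
    f=lambda x:cv2.resize(x,(300,300),interpolation=cv2.INTER_NEAREST)
    S=[];W=[]
    for i in range(2):
        c=cam('side')
        u,v=proj(c,[[*PL[k],.07]])[0].astype(int)
        S.append(f(cv2.cvtColor(c['img'],cv2.COLOR_RGB2BGR)[v-30:v+30,u-30:u+30]))
        c=cam('wrist')
        W.append(f(cv2.cvtColor(c['img'],cv2.COLOR_RGB2BGR)[130:250,200:320]))
    cv2.imwrite('pics/'+fn,np.vstack([np.hstack(S),np.hstack(W)]))
    chalkpred(c,PL[k],[0,-.3,-.7,-1.1]); print(ctrl.get_obs()['ee_pos'])
E
python3 -c "
from h import *
look('B','z14.png')"
```

```text
0 [[261.6, 189.9]]
-0.3 [[261.6, 202.8]]
-0.7 [[261.6, 215.5]]
-1.1 [[261.5, 221.1]]
[ 0.60984783 -0.16726377  0.15174796]
```

View pics/z14.png

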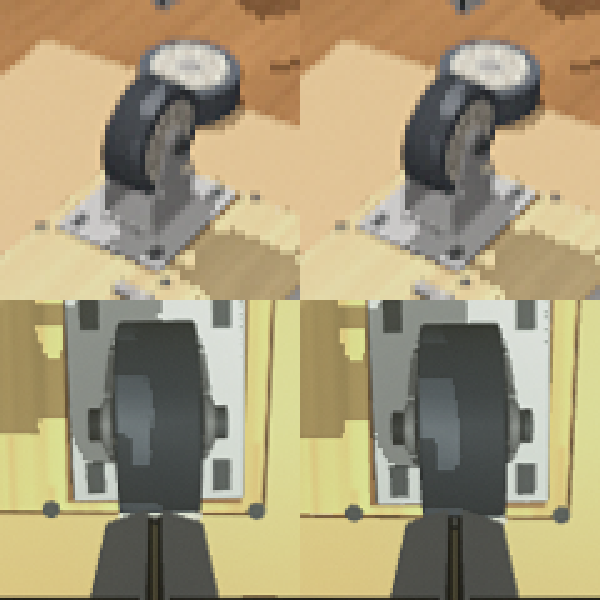

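play_rows(deltas=[[[0,0,-20,0,0,0,0],[0,0,-40,0,0,0,0],[0,0,-45,0,0,0,0],[0,0,-45,0,0,0,0],[0,0,-45,0,0,0,0],[0,0,-45,0,0,0,0],[0,0,-40,0,0,0,0],[15,0,-23,0,0,0,0],[20,0,0,0,0,0,0],[0,0,0,0,0,0,0]]])

```text
time_s: 18.25
ee_pos: [0.6081, 0.136, 0.114]
eef_rot: [-1.403, 1.564, -2.972]
force: [-1.0, -0.7, 0.1]
grip_width: 0.0004
```

```bash
python3 - <<'E'
from h import *
st()
E
```

```text
time_s 18.25
qpos [ 0.161  0.521  1.364 -0.     1.263  0.159]
joint_vel [-0.025 -0.039 -0.047 -0.002  0.047 -0.003]
tau [  1.615 -65.92  -35.193   0.136  -0.719   0.085]
ee_pos [0.608 0.136 0.114]
eef_rot [-1.403  1.564 -2.972]
force [-1.012 -0.693  0.113]
moment [-0.072 -0.061  0.02 ]
grip_width 0.0
```

play_rows(deltas=[[[5,0,0,0,0,0,0],[0,0,0,0,0,0,0],[0,0,0,0,0,0,0]]])

```text
time_s: 18.55
ee_pos: [0.6103, 0.1351, 0.1136]
eef_rot: [1.693, 1.57, 0.122]
force: [-0.8, 0.1, 0.7]
grip_width: 0.0003
```

play_rows(deltas=[[[10,0,0,0,0,0,0],[4.5,0,0,0,0,0,0],[0,0,0,0,0,0,0],[0,0,0,0,0,0,0]]])

```text
time_s: 18.95
ee_pos: [0.6101, 0.1356, 0.0986]
eef_rot: [2.409, 1.571, 0.839]
force: [-1.3, 0.8, 3.8]
grip_width: 0.0003
```

play_rows(deltas=[[[0.7,0,0,0,0,0,0],[0,0,0,0,0,0,0]]])

```text
time_s: 19.15
ee_pos: [0.6102, 0.1358, 0.0984]
eef_rot: [2.165, 1.57, 0.595]
force: [-3.7, 1.9, 7.3]
grip_width: 0.0004
```

play_rows(deltas=[[[0,0,5,0,0,0,0],[0,0,5,0,0,0,0]]])

```text
time_s: 19.35
ee_pos: [0.6099, 0.1259, 0.0989]
eef_rot: [3.033, 1.57, 1.463]
force: [-8.6, 0.5, 14.0]
grip_width: 0.0005
```

play_rows(deltas=[[[0,0,5,0,0,0,0]]])

```text
time_s: 19.45
ee_pos: [0.6098, 0.1207, 0.099]
eef_rot: [-3.061, 1.57, 1.652]
force: [-8.8, 1.5, 15.3]
grip_width: 0.0004
```

play_rows(deltas=[[[0,0,5,0,0,0,0]]])

```text
time_s: 19.55
ee_pos: [0.6098, 0.1157, 0.099]
eef_rot: [-3.081, 1.57, 1.633]
force: [-8.8, 0.5, 13.6]
grip_width: 0.0005
```

play_rows(deltas=[[[-10,0,6,0,0,0,0],[-40,0,0,0,0,0,0],[-5,0,0,0,0,0,0]]])

```text
time_s: 19.85
ee_pos: [0.6118, 0.1094, 0.1574]
eef_rot: [1.673, 1.564, 0.103]
force: [0.8, -0.0, 0.8]
grip_width: 0.0004
```

```bash
python3 -c "
from h import *
look('A','z15.png')"
```

```text
0 [[261.7, 188.8]]
-0.3 [[261.6, 201.8]]
-0.7 [[261.6, 214.4]]
-1.1 [[261.6, 220.1]]
[0.60971369 0.10948589 0.15176566]
```

View pics/z15.png

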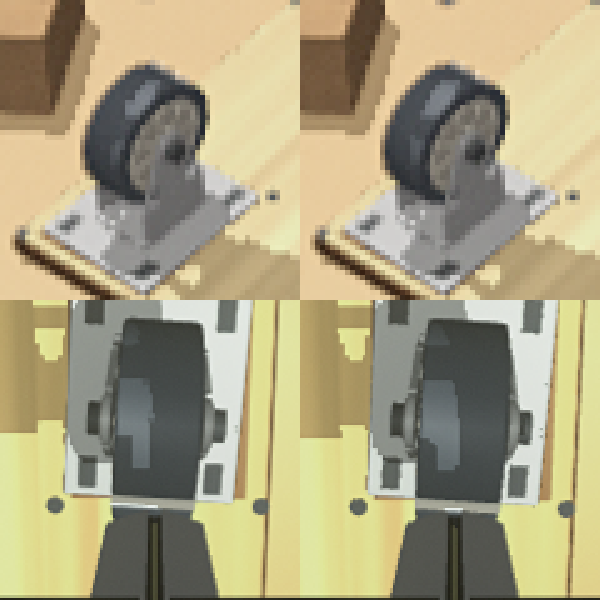

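play_rows(deltas=[[[20,0,-13,0,0,0,0],[30,0,-13,0,0,0,0],[5,0,0,0,0,0,0],[0,0,0,0,0,0,0],[0,0,5,0,0,0,0],[0,0,5,0,0,0,0],[0,0,5,0,0,0,0]]])

```text
time_s: 20.75
ee_pos: [0.6095, 0.121, 0.0989]
eef_rot: [-2.066, 1.57, 2.648]
force: [-11.7, 1.1, 22.9]
grip_width: 0.0005
```

play_rows(deltas=[[[0,0,5,0,0,0,0]]])

```text
time_s: 20.85
ee_pos: [0.6094, 0.1158, 0.0989]
eef_rot: [-2.006, 1.57, 2.708]
force: [-11.5, 0.1, 20.5]
grip_width: 0.0005
```

play_rows(deltas=[[[-10,0,6,0,0,0,0],[-40,0,0,0,0,0,0],[-5,0,0,0,0,0,0],[0,0,0,0,0,0,0]]])

```text
time_s: 21.25
ee_pos: [0.6103, 0.1095, 0.1532]
eef_rot: [1.636, 1.57, 0.066]
force: [0.8, 0.4, 0.2]
grip_width: 0.0009
```

```bash
python3 -c "
from h import *
look('A','z16.png')
rows([.443,.138,.112],0,5,0)"
```

```text
0 [[262.5, 189.2]]
-0.3 [[262.4, 202.3]]
-0.7 [[262.4, 215.0]]
-1.1 [[262.4, 220.7]]
[0.60951155 0.109536   0.15120367]
[0.6095 0.1095 0.1512] ang 0.001
[[[7.8, -33.3, -5.7, np.float64(0.0), 0, 0, 0], [7.8, -33.3, -5.7, np.float64(0.0), 0, 0, 0], [7.8, -33.3, -5.7, np.float64(0.0), 0, 0, 0], [7.8, -33.3, -5.7, np.float64(0.0), 0, 0, 0], [7.8, -33.3, -5.7, np.float64(0.0), 0, 0, 0]]]
```

View pics/z16.png

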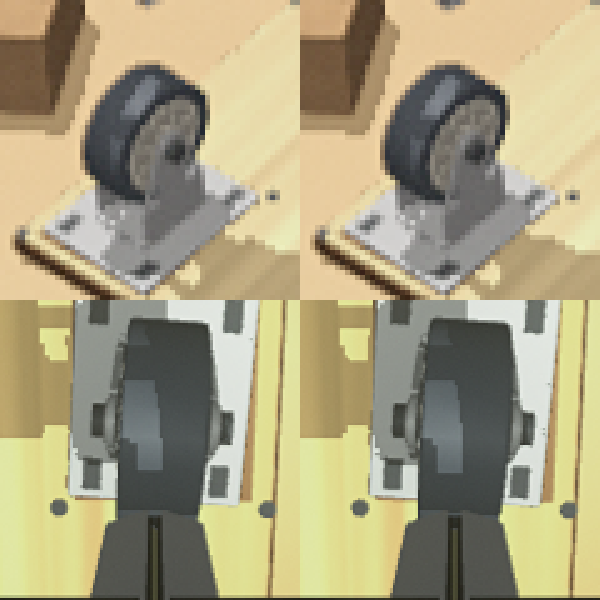

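play_rows(deltas=[[[7.8,-33.3,-5.7,0,0,0,0],[7.8,-33.3,-5.7,0,0,0,0],[7.8,-33.3,-5.7,0,0,0,0],[7.8,-33.3,-5.7,0,0,0,0],[7.8,-33.3,-5.7,0,0,0,0],[5,0,0,0,0,0,0],[0,0,0,0,0,0,0],[0,0,0,0,0,0,0]]])

```text
time_s: 22.25
ee_pos: [0.4442, 0.1379, 0.1088]
eef_rot: [-1.226, 1.571, -2.796]
force: [-0.0, -0.1, 0.6]
grip_width: 0.0003
```

play_rows(deltas=[[[7,0,0,0,0,0,0],[3,0,0,0,0,0,0],[0,0,0,0,0,0,0]]])

```text
time_s: 22.55
ee_pos: [0.444, 0.138, 0.0987]
eef_rot: [2.853, 1.571, 1.283]
force: [-0.8, 0.5, 4.2]
grip_width: 0.0002
```

play_rows(deltas=[[[0.7,0,0,0,0,0,0],[0,0,0,0,0,0,0]]])

```text
time_s: 22.75
ee_pos: [0.4441, 0.138, 0.0985]
eef_rot: [2.233, 1.57, 0.663]
force: [-2.6, 0.1, 9.3]
grip_width: 0.0002
```

play_rows(deltas=[[[0,0,5,0,0,0,0],[0,0,5,0,0,0,0]]])

```text
time_s: 22.95
ee_pos: [0.4441, 0.128, 0.0988]
eef_rot: [2.016, 1.57, 0.446]
force: [-4.0, -0.5, 12.0]
grip_width: 0.0002
```

play_rows(deltas=[[[0,0,5,0,0,0,0]]])

```text
time_s: 23.05
ee_pos: [0.4442, 0.1229, 0.0988]
eef_rot: [1.983, 1.57, 0.413]
force: [-4.1, 0.6, 12.6]
grip_width: 0.0005
```

play_rows(deltas=[[[0,0,5,0,0,0,0]]])

```text
time_s: 23.15
ee_pos: [0.4442, 0.1178, 0.0987]
eef_rot: [1.916, 1.57, 0.346]
force: [-2.8, -0.4, 8.5]
grip_width: 0.0003
```

play_rows(deltas=[[[0,0,5,0,0,0,0]]])

```text
time_s: 23.25
ee_pos: [0.4442, 0.1127, 0.0984]
eef_rot: [1.742, 1.57, 0.172]
force: [-0.5, 0.6, 1.3]
grip_width: 0.0002
```

play_rows(deltas=[[[-10,0,6,0,0,0,0],[-40,0,-5,0,0,0,0],[-5,0,-13,0,0,0,0],[25,0,-14,0,0,0,0],[25,0,0,0,0,0,0],[5,0,0,0,0,0,0],[0,0,0,0,0,0,0],[0,0,5,0,0,0,0],[0,0,5,0,0,0,0],[0,0,5,0,0,0,0]]])

```text
time_s: 24.25
ee_pos: [0.4434, 0.1239, 0.0989]
eef_rot: [-1.746, 1.57, 2.967]
force: [-4.8, -0.2, 7.8]
grip_width: 0.0006
```

play_rows(deltas=[[[0,0,5,0,0,0,0]]])

```text
time_s: 24.35
ee_pos: [0.4434, 0.1188, 0.0989]
eef_rot: [-1.764, 1.57, 2.949]
force: [-4.5, -0.2, 7.3]
grip_width: 0.0005
```

play_rows(deltas=[[[-10,0,6,0,0,0,0],[-40,0,0,0,0,0,0],[-5,0,0,0,0,0,0],[0,0,0,0,0,0,0]]])

```text
time_s: 24.75
ee_pos: [0.4443, 0.1129, 0.1546]
eef_rot: [1.729, 1.568, 0.159]
force: [-0.1, -0.0, -0.9]
grip_width: 0.0006
```

```bash
python3 -c "
from h import *
look('C','z17.png')
rows([.439,-.140,.112],0,7,0)"
```

```text
0 [[261.6, 190.7]]
-0.3 [[261.5, 203.7]]
-0.7 [[261.5, 216.3]]
-1.1 [[261.5, 221.8]]
[0.44314868 0.11287039 0.15228381]
[0.4431 0.1129 0.1523] ang 0.001
[[[5.8, -0.6, 36.1, np.float64(0.0), 0, 0, 0], [5.8, -0.6, 36.1, np.float64(0.0), 0, 0, 0], [5.8, -0.6, 36.1, np.float64(0.0), 0, 0, 0], [5.8, -0.6, 36.1, np.float64(0.0), 0, 0, 0], [5.8, -0.6, 36.1, np.float64(0.0), 0, 0, 0], [5.8, -0.6, 36.1, np.float64(0.0), 0, 0, 0], [5.8, -0.6, 36.1, np.float64(0.0), 0, 0, 0]]]
```

View pics/z17.png

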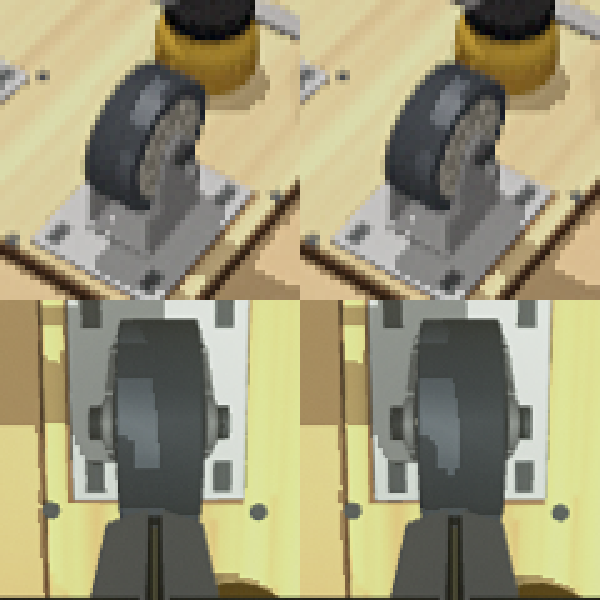

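play_rows(deltas=[[[0,-0.6,36,0,0,0,0],[0,-0.6,36,0,0,0,0],[5,-0.6,36,0,0,0,0],[5,-0.6,36,0,0,0,0],[5,-0.6,36,0,0,0,0],[5,-0.6,36,0,0,0,0],[10,-0.6,37,0,0,0,0],[13,0,0,0,0,0,0],[0,0,0,0,0,0,0],[0,0,0,0,0,0,0]]])

```text
time_s: 25.95
ee_pos: [0.4394, -0.1397, 0.1099]
eef_rot: [-2.012, 1.57, 2.702]
force: [0.2, 0.3, -0.8]
grip_width: 0.0004
```

play_rows(deltas=[[[8,0,0,0,0,0,0],[3.5,0,0,0,0,0,0],[0.8,0,0,0,0,0,0],[0,0,0,0,0,0,0],[0,0,5,0,0,0,0],[0,0,5,0,0,0,0]]])

```text
time_s: 26.55
ee_pos: [0.4397, -0.1497, 0.0987]
eef_rot: [2.301, 1.571, 0.732]
force: [-6.3, 4.0, 15.6]
grip_width: 0.0005
```

play_rows(deltas=[[[0,0,5,0,0,0,0]]])

```text
time_s: 26.65
ee_pos: [0.4396, -0.1549, 0.0988]
eef_rot: [-2.283, 1.571, 2.432]
force: [-7.0, 4.5, 14.4]
grip_width: 0.0006
```

play_rows(deltas=[[[0,0,5,0,0,0,0]]])

```text
time_s: 26.75
ee_pos: [0.4396, -0.1599, 0.0988]
eef_rot: [-2.151, 1.571, 2.563]
force: [-8.5, 2.6, 15.0]
grip_width: 0.0008
```

play_rows(deltas=[[[-10,0,6,0,0,0,0],[-40,0,0,0,0,0,94],[-5,0,0,0,0,0,94],[0,0,0,0,0,0,94]]])

```text
time_s: 27.15
ee_pos: [0.4403, -0.1663, 0.154]
eef_rot: [1.137, 1.568, -0.432]
force: [0.4, -0.2, 0.4]
grip_width: 0.0215
```

```bash
python3 -c "
from h import *
c=cam('top','t18.png');look('D','z18.png')
"
```

```text
0 [[261.5, 190.2]]
-0.3 [[261.4, 203.2]]
-0.7 [[261.4, 215.8]]
-1.1 [[261.4, 221.4]]
[ 0.43932583 -0.1658533   0.15195489]
```

View pics/z18.png

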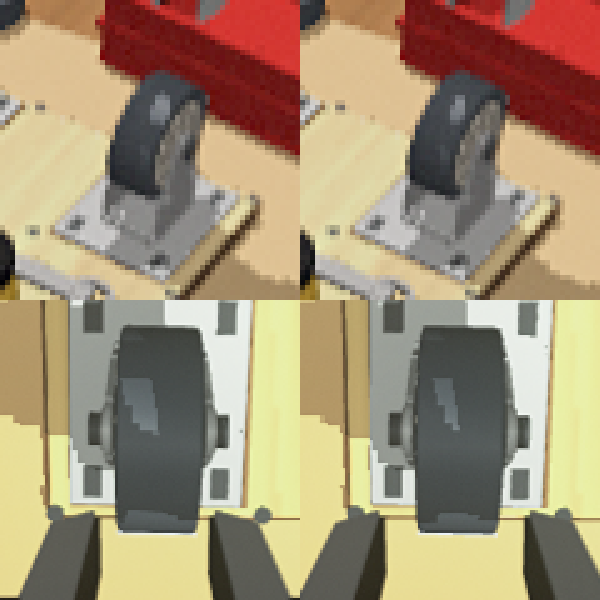

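play_rows(deltas=[[[0,28,-4,0,0,0,0],[0,30,-4,0,0,0,0],[0,30,-4,0,0,0,0],[8,30,-4,0,0,0,0],[8,29,-4,0,0,0,0],[12,24,-4,0,0,0,0],[14,0,0,0,0,0,0],[0,0,0,0,0,0,0],[0,0,0,0,0,0,0],[0,0,0,0,0,0,0]]])

```text
time_s: 28.4
ee_pos: [0.6104, -0.1423, 0.1118]
eef_rot: [1.252, 1.57, -0.319]
force: [-0.1, -0.4, 1.0]
grip_width: 0.001
```

play_rows(deltas=[[[9,0,0,0,0,0,0],[4,0,0,0,0,0,0],[1,0,0,0,0,0,0],[0,0,0,0,0,0,0],[0,0,5,0,0,0,0],[0,0,5,0,0,0,0],[0,0,5,0,0,0,0]]])

```text
time_s: 29.1
ee_pos: [0.6109, -0.1575, 0.0988]
eef_rot: [1.073, 1.569, -0.497]
force: [-5.4, -0.3, 15.9]
grip_width: 0.0002
```

play_rows(deltas=[[[0,0,5,0,0,0,0]]])

```text
time_s: 29.2
ee_pos: [0.611, -0.1625, 0.0988]
eef_rot: [1.125, 1.568, -0.445]
force: [-4.0, 0.3, 13.7]
grip_width: 0.0004
```

play_rows(deltas=[[[-10,0,6,0,0,0,0],[-40,0,0,0,0,0,94],[-5,0,0,0,0,0,94],[0,0,0,0,0,0,94],[0,0,0,0,0,0,94]]])

```text
time_s: 29.7
ee_pos: [0.6102, -0.1678, 0.1508]
eef_rot: [-1.905, 1.569, 2.808]
force: [-0.2, -0.0, -0.6]
grip_width: 0.0289
```

```bash
python3 -c "
from h import *
look('B','z19.png')
rows([.439,-.154,.152],0,6,94)
"
```

```text
0 [[261.5, 190.1]]
-0.3 [[261.5, 203.1]]
-0.7 [[261.5, 215.8]]
-1.1 [[261.5, 221.5]]
[ 0.61034512 -0.16775414  0.15080592]
[ 0.6103 -0.1678  0.1508] ang 0.001
[[[-0.2, -28.6, -2.3, np.float64(0.0), 0, 0, 94], [-0.2, -28.6, -2.3, np.float64(0.0), 0, 0, 94], [-0.2, -28.6, -2.3, np.float64(0.0), 0, 0, 94], [-0.2, -28.6, -2.3, np.float64(0.0), 0, 0, 94], [-0.2, -28.6, -2.3, np.float64(0.0), 0, 0, 94], [-0.2, -28.6, -2.3, np.float64(0.0), 0, 0, 94]]]
```

View pics/z19.png

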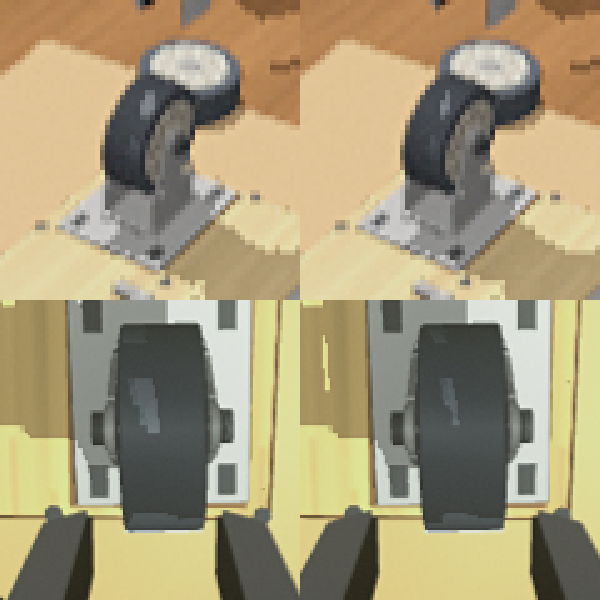

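play_rows(deltas=[[[0,-28.6,-2.3,0,0,0,94],[0,-28.6,-2.3,0,0,0,94],[0,-28.6,-2.3,0,0,0,94],[0,-28.6,-2.3,0,0,0,94],[0,-28.6,-2.3,0,0,0,94],[0,-28.6,-2.3,0,0,0,94],[0,0,0,0,0,0,94],[25,0,0,0,0,0,94],[0,0,0,0,0,0,94],[0,0,0,0,0,0,94]]])

```text
time_s: 30.9
ee_pos: [0.4393, -0.1542, 0.1269]
eef_rot: [-1.986, 1.57, 2.727]
force: [-0.2, 0.5, -0.4]
grip_width: 0.0937
```

```bash
python3 -c "
from h import *
c=cam('wrist','w20.png')
o=ctrl.get_obs();print(o['ee_pos'],o['grip_width'])
W=np.array([*PL['D'],0])
print('axle ends',proj(c,[W+[-.027,0,.086],W+[.027,0,.086]]).round(0).tolist())
print('wheel top',proj(c,[W+[-.015,0,.126],W+[.015,0,.126]]).round(0).tolist())
"
```

```text
[ 0.43959174 -0.15433256  0.12732877] 0.09368021897470759
axle ends [[231.0, 199.0], [292.0, 199.0]]
wheel top [[242.0, 213.0], [281.0, 213.0]]
```

View pics/w20.png

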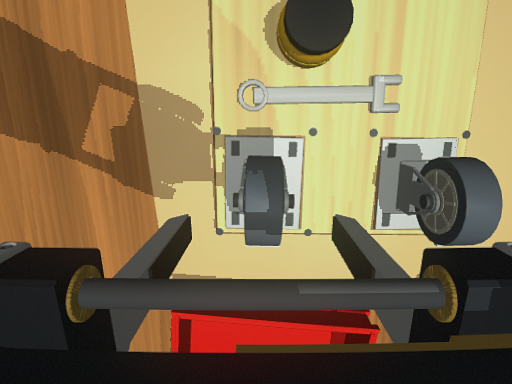

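play_rows(deltas=[[[15,0,0,0,0,0,94],[15,0,0,0,0,0,94],[12,0,0,0,0,0,94],[6,0,0,0,0,0,94],[0,0,0,0,0,0,94],[0,0,0,0,0,0,94]]])

```text
time_s: 31.55
ee_pos: [0.4394, -0.1544, 0.0794]
eef_rot: [1.199, 1.57, -0.371]
force: [0.6, 0.5, 0.1]
grip_width: 0.0937
```

play_rows(deltas=[[[0,0,0,0,0,0,10],[0,0,0,0,0,0,10],[0,0,0,0,0,0,10],[0,0,0,0,0,0,10],[0,0,0,0,0,0,10],[0,0,0,0,0,0,10],[0,0,0,0,0,0,10],[0,0,0,0,0,0,10]]], grip_force=40)

```text
time_s: 32.35
ee_pos: [0.4391, -0.1543, 0.0788]
eef_rot: [1.618, 1.571, 0.048]
force: [4.9, 0.1, 4.6]
grip_width: 0.0332
```

```bash
python3 -c "
from h import *
cam('wrist','w21.png');c=cam('side');im=cv2.cvtColor(c['img'],cv2.COLOR_RGB2BGR)
cv2.imwrite('pics/s21.png',cv2.resize(im[110:210,270:370],(600,600),interpolation=cv2.INTER_CUBIC));st()
"
```

```text
time_s 32.45
qpos [-0.416  0.228  1.862  0.     1.05  -0.418]
joint_vel [-0.     0.002 -0.001 -0.002 -0.004  0.   ]
tau [ -0.791 -43.078 -27.986  -0.431   1.234  -0.065]
ee_pos [ 0.44  -0.154  0.079]
eef_rot [ 1.39   1.569 -0.18 ]
force [6.346 0.73  4.128]
moment [ 0.01  -1.225 -0.043]
grip_width 0.03
```

View pics/w21.png

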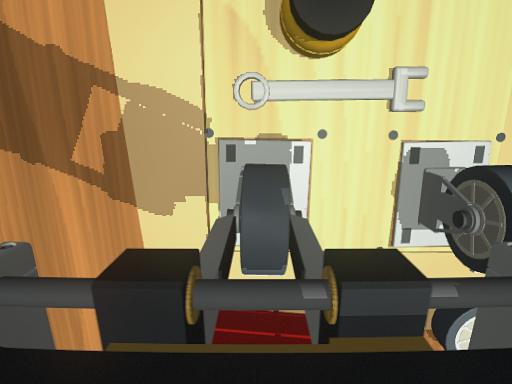

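View pics/s21.png

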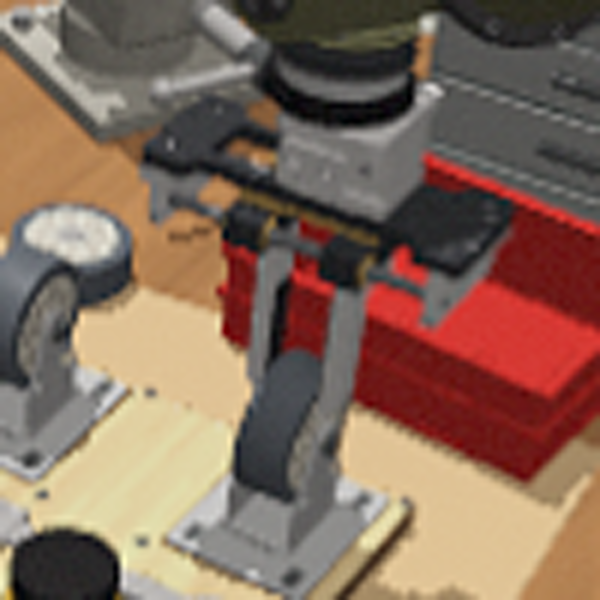

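play_rows(deltas=[[[0,0,0,0,0,0,10],[0,0,0,0,0,0,10],[-3,0,0,0,0,0,10],[-6,0,0,0,0,0,10],[-6,0,0,0,0,0,10],[0,0,0,0,0,0,10]]], grip_force=55)

```text
time_s: 33.05
ee_pos: [0.4392, -0.1544, 0.0945]
eef_rot: [0.983, 1.57, -0.587]
force: [0.1, 0.5, -8.1]
grip_width: 0.0296
```

```bash
python3 -c "
from h import *
cam('wrist','w22.png');c=cam('side');im=cv2.cvtColor(c['img'],cv2.COLOR_RGB2BGR)
cv2.imwrite('pics/s22.png',cv2.resize(im[110:210,270:370],(600,600),interpolation=cv2.INTER_CUBIC));st()
rows([.439,-.154,.17],0,5,10)
"
```

```text
time_s 33.15
qpos [-0.417  0.206  1.849 -0.     1.086 -0.418]
joint_vel [-0.002  0.006  0.004  0.001 -0.003 -0.001]
tau [-6.0000e-03 -4.7935e+01 -3.4765e+01  4.8000e-02  7.6000e-02  1.0000e-03]
ee_pos [ 0.439 -0.154  0.094]
eef_rot [-1.661  1.571  3.052]
force [-1.108  0.092 -8.316]
moment [-0.024 -0.079 -0.014]
grip_width 0.029
[ 0.4389 -0.1542  0.0938] ang 0.001
[[[-15.2, 0.0, -0.0, np.float64(0.0), 0, 0, 10], [-15.2, 0.0, -0.0, np.float64(0.0), 0, 0, 10], [-15.2, 0.0, -0.0, np.float64(0.0), 0, 0, 10], [-15.2, 0.0, -0.0, np.float64(0.0), 0, 0, 10], [-15.2, 0.0, -0.0, np.float64(0.0), 0, 0, 10]]]
```

View pics/s22.png

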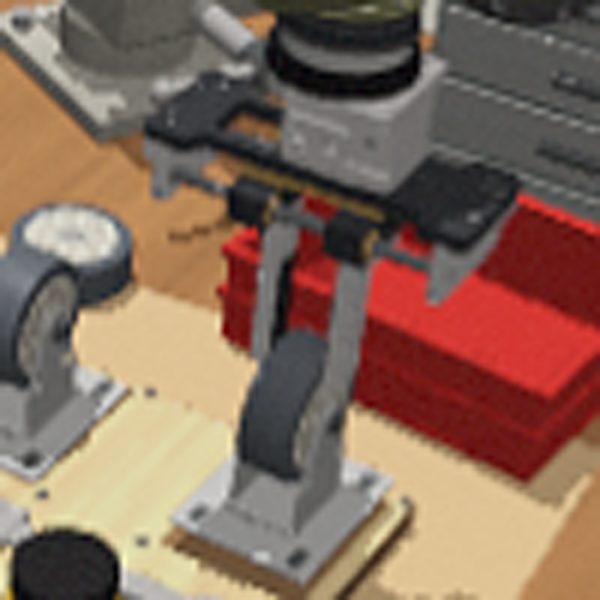

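play_rows(deltas=[[[-10,0,0,0,0,0,10],[-20,0,0,0,0,0,10],[-20,0,0,0,0,0,10],[-15,0,0,0,0,0,10],[-5,0,0,0,0,0,10],[0,0,0,0,0,0,10]]])

```text
time_s: 33.75
ee_pos: [0.4392, -0.1543, 0.1644]
eef_rot: [1.163, 1.57, -0.407]
force: [0.7, 0.3, -7.9]
grip_width: 0.0297
```

```bash
python3 - <<'E'
from h import *
c=cam('top'); im=cv2.cvtColor(cv2.imread('pics/top0.png'),cv2.COLOR_BGR2RGB).astype(int)
m=((im[...,0]>2.2*im[...,1])&(im[...,0]>2.2*im[...,2])&(im[...,0]>40)).astype(np.uint8)
m[:, :350]=0; m[:,455:]=0; m[:160]=0; m[290:]=0
n,l,s,_=cv2.connectedComponentsWithStats(m); k=1+np.argmax(s[1:,4]); m=(l==k).astype(np.uint8); print(s[k])
from scipy.optimize import minimize
def model(p):
    x,y,a=p; R2=np.array([[np.cos(a),-np.sin(a)],[np.sin(a),np.cos(a)]])
    pts=[]
    for z in (0,.07):
        for sx,sy in ((1,1),(1,-1),(-1,-1),(-1,1)):
            q=R2@[sx*.11,sy*.085]; pts.append([x+q[0],y+q[1],z])
    return np.array(pts)
def cost(p):
    P=proj(c,model(p)); h=cv2.convexHull(P.astype(np.float32))
    S=4; k=np.zeros((384*S,512*S),np.uint8); cv2.fillConvexPoly(k,np.round(h*S+S/2).astype(int),1)
    return float((k!=M).sum())
M=cv2.resize(m,None,fx=4,fy=4,interpolation=cv2.INTER_NEAREST); M=cv2.morphologyEx(M,cv2.MORPH_CLOSE,np.ones((25,25),np.uint8))
r=minimize(cost,[.444,-.381,-.104],method='Nelder-Mead',options=dict(initial_simplex=[[.444,-.381,-.104],[.452,-.381,-.104],[.444,-.373,-.104],[.444,-.381,-.06]]))
print(r.x,r.fun,M.sum())
im=cv2.imread('pics/top0.png'); im=cv2.resize(im,None,fx=4,fy=4)
P=proj(c,model(r.x))*4+2
for a in (P[:4],P[4:]): cv2.polylines(im,[a.round().astype(int).reshape(-1,1,2)],True,(0,255,0),1)
cv2.imwrite('pics/cr.png',im[640:1120,1400:1840])
o=ctrl.get_obs();print(o['ee_pos'],o['grip_width'])
rows([r.x[0],r.x[1],.164],r.x[2],8,10)
E
```

```text
[ 371  178   72   95 5909]
[ 0.44549422 -0.38736274 -0.12231275] 7627.0 96128
[ 0.43888952 -0.15417585  0.16356473] 0.02972091977819852
[ 0.4389 -0.1542  0.1636] ang 0.001
[[[-0.1, 0.8, 29.1, np.float64(0.015), 0, 0, 10], [-0.1, 1.2, 29.1, np.float64(0.015), 0, 0, 10], [-0.1, 1.7, 29.1, np.float64(0.015), 0, 0, 10], [-0.1, 2.1, 29.1, np.float64(0.015), 0, 0, 10], [-0.1, 2.6, 29.0, np.float64(0.015), 0, 0, 10], [-0.1, 3.0, 29.0, np.float64(0.015), 0, 0, 10], [-0.1, 3.5, 29.0, np.float64(0.015), 0, 0, 10], [-0.1, 3.9, 28.9, np.float64(0.015), 0, 0, 10]]]
```

View pics/cr.png

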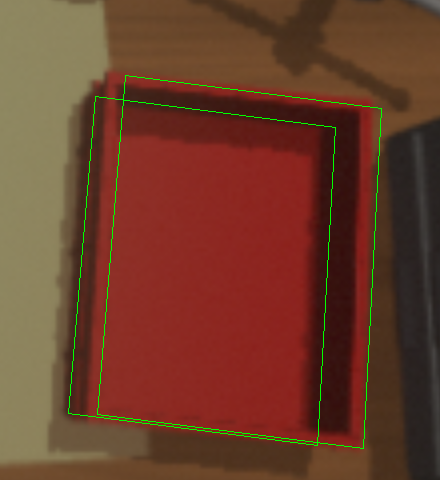

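play_rows(deltas=[[[0,0.6,15,0.013,0,0,10],[0,1,30,0.013,0,0,10],[0,1.5,35,0.013,0,0,10],[0,2,36,0.013,0,0,10],[0,2.6,36,0.013,0,0,10],[0,3,35,0.013,0,0,10],[0,3,25,0.013,0,0,10],[0,2,14,0.013,0,0,10],[0,0,0,0,0,0,10],[0,0,0,0,0,0,10]]])

```text
time_s: 34.8
ee_pos: [0.4447, -0.3803, 0.1631]
eef_rot: [-2.406, 1.569, 2.204]
force: [0.8, 0.6, -8.4]
grip_width: 0.0301
```

```bash
python3 -c "
from h import *
c=cam('wrist','w23.png');c=cam('side','s23.png');cam('top','t23.png');st()
rows([.444,-.381,.115],-.105,4,10)
"
```

```text
time_s 34.95
qpos [-0.769  0.39   1.435  0.     1.317 -0.667]
joint_vel [ 0.     0.    -0.002 -0.002  0.001 -0.001]
tau [-3.670e-01 -6.234e+01 -3.847e+01  3.300e-02  5.100e-02  4.000e-03]
ee_pos [ 0.445 -0.38   0.164]
eef_rot [-2.894  1.571  1.717]
force [-0.147  0.609 -7.099]
moment [-0.014 -0.107 -0.015]
grip_width 0.03
[ 0.4451 -0.3799  0.1639] ang -0.102
[[[12.2, -0.2, 0.3, np.float64(0.001), 0, 0, 10], [12.2, -0.2, 0.3, np.float64(0.001), 0, 0, 10], [12.2, -0.2, 0.3, np.float64(0.001), 0, 0, 10], [12.2, -0.2, 0.3, np.float64(0.001), 0, 0, 10]]]
```

View pics/w23.png

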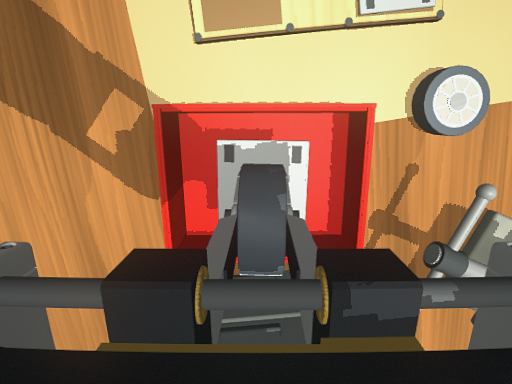

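View pics/s23.png

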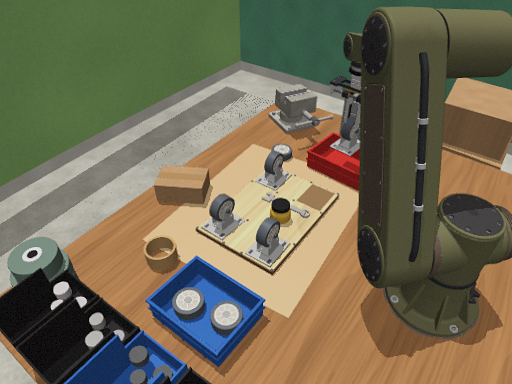

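```bash
python3 -c "
from h import *
c=cam('wrist')
a=ray(c,(153,104),.07);b=ray(c,(376,104),.07);print(a,b,np.linalg.norm(a-b))
d=(b-a)/np.linalg.norm(b-a); n=np.array([d[1],-d[0],0]); print('yaw',np.arctan2(d[1],d[0]),'centre',(a+b)/2+n*.085)
"
```

```text
[ 0.34452793 -0.28464436  0.07      ] [ 0.56886054 -0.30751477  0.07      ] 0.22549539836487142
yaw -0.10159765203615369 centre [ 0.44807329 -0.38064125  0.07      ]
```

play_rows(deltas=[[[10,0,0,0,0,0,10],[20,0,0,0,0,0,10],[20,0,0,0,0,0,10],[20,0,0,0,0,0,10],[12,0,0,0,0,0,10],[7,0,0,0,0,0,10],[3,0,0,0,0,0,10],[0,0,0,0,0,0,10],[0,0,0,0,0,0,10]]])

```text
time_s: 35.9
ee_pos: [0.4452, -0.3811, 0.0726]
eef_rot: [0.922, 1.57, -0.752]
force: [-0.1, -0.1, -7.7]
grip_width: 0.0298
```

play_rows(deltas=[[[2,0,0,0,0,0,10],[2,0,0,0,0,0,10],[1,0,0,0,0,0,10],[0,0,0,0,0,0,10]]])

```text
time_s: 36.3
ee_pos: [0.4448, -0.3808, 0.0667]
eef_rot: [-2.267, 1.571, 2.343]
force: [0.2, 0.2, -8.3]
grip_width: 0.0295
```

play_rows(deltas=[[[0.7,0,0,0,0,0,10],[0,0,0,0,0,0,10]]])

```text
time_s: 36.5
ee_pos: [0.445, -0.381, 0.0663]
eef_rot: [0.761, 1.57, -0.913]
force: [0.2, -0.7, -5.7]
grip_width: 0.0295
```

play_rows(deltas=[[[0.7,0,0,0,0,0,10],[0,0,0,0,0,0,10]]])

```text
time_s: 36.7
ee_pos: [0.4451, -0.3812, 0.0661]
eef_rot: [0.744, 1.57, -0.93]
force: [0.1, -1.1, -0.8]
grip_width: 0.0294
```

play_rows(deltas=[[[0.5,0,0,0,0,0,10],[0,0,0,0,0,0,10],[0,0,0,0,0,0,10]]])

```text
time_s: 37.0
ee_pos: [0.4453, -0.3813, 0.066]
eef_rot: [0.832, 1.569, -0.842]
force: [-0.5, -0.9, 5.1]
grip_width: 0.0293
```

```bash
python3 -c "
from h import *
c=cam('wrist','w24.png');c=cam('side');im=cv2.cvtColor(c['img'],cv2.COLOR_RGB2BGR)
cv2.imwrite('pics/s24.png',cv2.resize(im[90:210,280:400],(600,600),interpolation=cv2.INTER_CUBIC));st()
"
```

```text
time_s 37.1
qpos [-0.77   0.49   1.532 -0.     1.118 -0.667]
joint_vel [-0.     0.001  0.001 -0.001 -0.001  0.001]
tau [ 2.7500e-01 -5.7910e+01 -3.0553e+01  3.9900e-01 -4.5600e-01  1.0000e-02]
ee_pos [ 0.445 -0.381  0.066]
eef_rot [ 0.823  1.569 -0.851]
force [ 0.176 -0.463  4.903]
moment [-0.029  0.565 -0.02 ]
grip_width 0.03
```

View pics/w24.png

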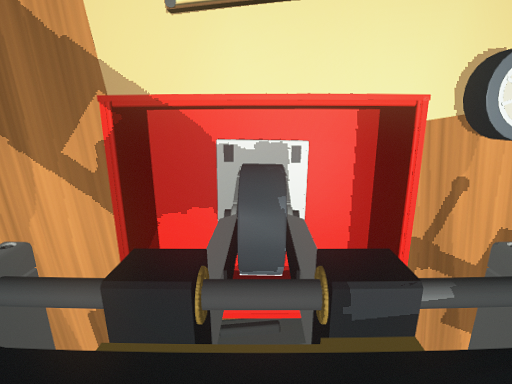

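View pics/s24.png

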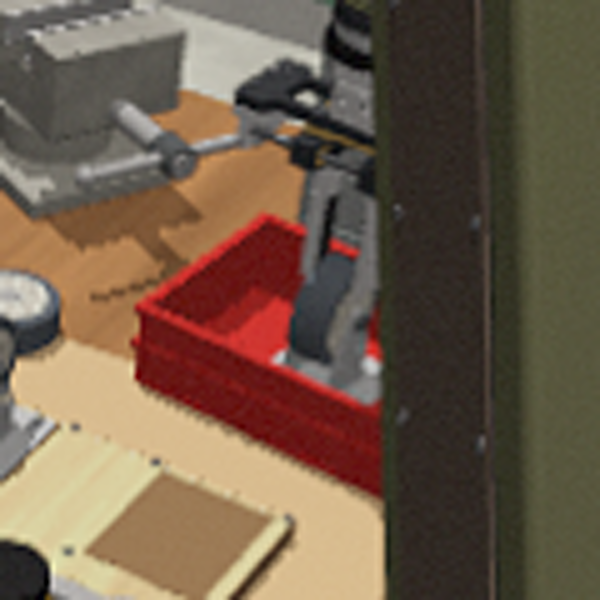

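play_rows(deltas=[[[0,0,0,0,0,0,10],[0,0,0,0,0,0,10],[0,0,0,0,0,0,80],[0,0,0,0,0,0,80],[0,0,0,0,0,0,80],[0,0,0,0,0,0,80],[0,0,0,0,0,0,80],[0,0,0,0,0,0,80]]])

```text
time_s: 37.9
ee_pos: [0.4449, -0.3808, 0.0649]
eef_rot: [-1.968, 1.571, 2.641]
force: [-0.2, -0.3, -0.0]
grip_width: 0.0745
```

play_rows(deltas=[[[-5,0,0,0,0,0,80],[-15,0,0,0,0,0,80],[-30,0,0,0,0,0,80],[-30,0,0,0,0,0,80],[-30,0,0,0,0,0,80],[-20,-20,0,0,0,0,80],[0,-40,0,0,0,0,80],[0,-40,0,0,0,0,80],[0,-20,0,0,0,0,80],[0,0,0,0,0,0,80]]])

```text
time_s: 38.9
ee_pos: [0.324, -0.3686, 0.1967]
eef_rot: [0.696, 1.569, -0.98]
force: [0.7, 0.0, -0.2]
grip_width: 0.0797
```

```bash
python3 -c "
from h import *
cam('wrist','w25.png');c=cam('top','t25.png');cam('side','s25.png');st()
"
```

```text
time_s 39.05
qpos [-0.921  0.156  1.656  0.     1.328 -0.818]
joint_vel [ 0.01   0.015  0.    -0.001 -0.002 -0.   ]
tau [-6.9100e-01 -4.5760e+01 -3.5052e+01  1.7000e-02  9.8000e-02 -2.3000e-02]
ee_pos [ 0.326 -0.369  0.196]
eef_rot [ 0.862  1.57  -0.812]
force [-0.063  0.166 -0.326]
moment [-0.011 -0.028 -0.009]
grip_width 0.08
```

View pics/w25.png

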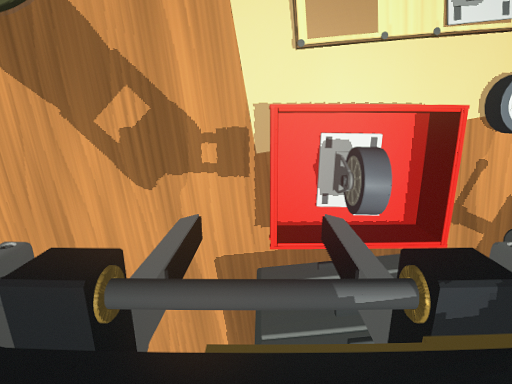

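View pics/t25.png

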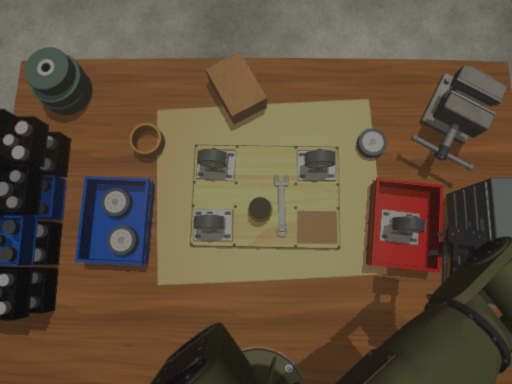

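The wrist and top pictures agree. The castor stands wheel-up in the middle of the red crate (top view around 403, 228). The three sound castors are still in their places, and the bystanders have not moved. The gripper is clear of everything.

```bash
python3 -c "
from h import *
print(hand_in())"
```

```text
the job is handed in; nothing more can be done
None
```

I found the dragging castor, set it down wheel-up in the red crate, and handed the job in at about 39 s of the 72 s allowed. No verdict was reported.

**Finding the bad bearing:** I brushed each wheel's tread with the closed fingertips.
- The castor nearest the robot on the right (x 0.44, y −0.154) resisted with about 2.6–4.5 N while it turned. The reading fell to 1.6 N only at the end of its first stroke.
- The other three resisted with about 0–1.5 N, against reading noise of about 0.5 N, so I took them as sound.
- All four chalk marks ended well away from the top: more than 0.6 rad where I could still measure them, and out of sight after further strokes.

**Moving it:** I pinched the wheel, lifted it (the wrist read about 8 N, matching its weight) and lowered it onto the crate floor. The height there matched the prediction (0.066 m against 0.0658 m). It pressed on the floor with about 13 N while still held, before I opened the fingers.

**Last checks:** The final pictures show the castor upright near the crate centre. The other three castors still stand in their places, no bystander has visibly moved, and the gripper is clear with no force on it.

**What disagreed:**
- **TCP offset:** the fingertips met the wheel about 27 mm lower in reported TCP height than the text implies. I set all pressing and gripping heights from that contact instead.
- **Coasting:** the sound wheels did not visibly coast after slow strokes, so I told them apart by force alone.
- **Press force:** I went above the advised 6–10 N. It reached 56 N once while I was searching for contact on the dragging castor, and about 23 N at most on a sound one.

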